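# Restock the bubble-tube display and lock its bayonet lid

### The job

Restock the bubble-tube display: turn its lid's ring a quarter turn anticlockwise and take the lid off, then stand every new bubble tube that waits on the counter to the left of the display fully down in a free well, caps up (a tube already in the display stays in; the tubes at the far right corner of the counter are not part of this). Then put the lid back over the post and twist its ring a quarter turn clockwise until it clicks locked, and leave the other things on the counter where they are.

Things in the scene. Friction and masses are not known exactly. Their poses are not given: they have to be found in the camera images.
- stand: bubble-tube display stand, fixed on the counter, may point any way: square birch block (144 mm, top 48 mm above the counter, on a 156 mm dark plinth) with four round wells and a steel post, 24 mm across, up its middle. Origin on the counter under the post, z up. The post carries a 52 mm shoulder (seat), two brass bayonet pins (pin) and ends in a cone 27 mm above the shoulder.
- pin (a point): outer end of the brass pin that points along the stand's +x; a second pin points along -x. Pins 9 mm thick, 44 mm over both ends; undersides 8.5 mm and tops 17.5 mm above the shoulder. Red dots on the block lie in the same directions. The lid passes the pins only when its x axis lies along the stand's x axis, either way round (it is the same after half a turn).
- lid: the lid, 360 g: clear disc, 153 mm across, 5 mm thick, with a knurled aluminium bayonet ring on its middle. Origin: centre of the disc's underside, z up. In the ring's floor a keyhole: 27 mm square hole for the post plus two slots, 14 mm wide, 52 mm over both ends, along the lid's +x and -x, marked by red bars. At the start it is on the stand, locked. Elsewhere it lies flat on its disc.
- ring (a point): on the lid's axis, 28 mm above its underside: centre of the bayonet ring (60 mm outside diameter, open at the top, from 5 to 42 mm above the lid's underside; grip across the outside). Seated on the shoulder, lid and ring turn a quarter turn CLOCKWISE seen from above, under the pins, to a hard stop: locked, lid x along stand y, the balls click up into the slots.
- slot (a point): middle of the keyhole slot on the lid's +x side, at the lid's underside. To open: turn the ring a quarter turn ANTICLOCKWISE (a little extra torque, under 0.3 N m, to leave the click) to the other stop, where the slots lie under the pins, and lift at least 30 mm. To lock, lower it with slots over pins until it rests on the shoulder, keep it lightly pressed down, and turn clockwise to the stop.
- seat (a point): centre of the top of the post's shoulder, 136 mm above the counter: the lid's origin is here when the lid is seated. Axes as the stand's.
- well0 (a point): centre of the floor of well 0, 12 mm above the counter, at (43, 43) mm in the stand's axes; the well is 39 mm wide and 36 mm deep (its mouth is 48 mm above the counter). A tube's origin is here when the tube stands fully down, its top then 2 mm under the lid.
- well1 (a point): centre of the floor of well 1, 12 mm above the counter, at (-43, 43) mm in the stand's axes; the well is 39 mm wide and 36 mm deep (its mouth is 48 mm above the counter). A tube's origin is here when the tube stands fully down, its top then 2 mm under the lid.
- well2 (a point): centre of the floor of well 2, 12 mm above the counter, at (-43, -43) mm in the stand's axes; the well is 39 mm wide and 36 mm deep (its mouth is 48 mm above the counter). A tube's origin is here when the tube stands fully down, its top then 2 mm under the lid.
- well3 (a point): centre of the floor of well 3, 12 mm above the counter, at (43, -43) mm in the stand's axes; the well is 39 mm wide and 36 mm deep (its mouth is 48 mm above the counter). A tube's origin is here when the tube stands fully down, its top then 2 mm under the lid.
- ball_a (a joint): how far the sprung ball on the stand's +y side is pressed down, m: 0 = up (no lid, or lid clicked locked), about 0.003 = held down by a lid that is on but not locked.
- ball_b (a joint): the same for the ball on the stand's -y side.
- old_green: a capped bubble tube, 36 mm across and 122 mm tall (the cap is its top 28 mm), 85 g; origin at the centre of its foot, z along the tube towards the cap. Green with a pink cap; when present, it is stock left in the display: it stands in well 0 under the lid at the start and stays there.
- old_blue: a capped bubble tube, 36 mm across and 122 mm tall (the cap is its top 28 mm), 85 g; origin at the centre of its foot, z along the tube towards the cap. Blue with an orange cap; when present, it is stock left in the display: it stands in well 2 under the lid at the start and stays there.
- tube_red: a capped bubble tube, 36 mm across and 122 mm tall (the cap is its top 28 mm), 85 g; origin at the centre of its foot, z along the tube towards the cap. Red-orange with a blue cap; when present, it stands on the open counter left of the display at the start.
- tube_blue: a capped bubble tube, 36 mm across and 122 mm tall (the cap is its top 28 mm), 85 g; origin at the centre of its foot, z along the tube towards the cap. Blue with an orange cap; when present, it stands on the open counter left of the display at the start.
- tube_green: a capped bubble tube, 36 mm across and 122 mm tall (the cap is its top 28 mm), 85 g; origin at the centre of its foot, z along the tube towards the cap. Green with a pink cap; when present, it stands on the open counter left of the display at the start.
- carousel (a point): top of the key-ring carousel, 424 mm tall on a 176 mm foot, that stands fixed at the right end of the counter near the robot's starting pose: swing clear of it. Other fixed things: till on the left (y above 0.42 m), box of stones along the back, receipt printer right of the display.
- mug_b: bystander: white mug, 84 x 121 x 90 mm, loose; leave it alone. Origin at its underside.
- candle: bystander: striped candle, 56 mm across and 80 mm tall, loose; leave it alone. Origin at its underside.
- game_box: bystander: black and white boxed card game, 40 x 50 x 85 mm, loose; leave it alone. Origin at its underside.
There are look-alikes about, which are no part of the job. Leave any purple look-alike of the tube_blue alone.

How it is judged:
On the way, in this order (a step that is already met when the one before it is completed fails the run):
1. the lid has been unlocked and taken off the display (distance between lid and seat above 0.1 m), for 0.2 s.
2. with the lid off, every tube stands fully down in a well (distance between lid and seat above 0.06 m and ((horizontal distance between old_green and well0 below 0.006 m and z of old_green in the frame of well0 below 0.006 m) or (horizontal distance between old_green and well1 below 0.006 m and z of old_green in the frame of well1 below 0.006 m) or (horizontal distance between old_green and well2 below 0.006 m and z of old_green in the frame of well2 below 0.006 m) or (horizontal distance between old_green and well3 below 0.006 m and z of old_green in the frame of well3 below 0.006 m)) and ((horizontal distance between old_blue and well0 below 0.006 m and z of old_blue in the frame of well0 below 0.006 m) or (horizontal distance between old_blue and well1 below 0.006 m and z of old_blue in the frame of well1 below 0.006 m) or (horizontal distance between old_blue and well2 below 0.006 m and z of old_blue in the frame of well2 below 0.006 m) or (horizontal distance between old_blue and well3 below 0.006 m and z of old_blue in the frame of well3 below 0.006 m)) and ((horizontal distance between tube_red and well0 below 0.006 m and z of tube_red in the frame of well0 below 0.006 m) or (horizontal distance between tube_red and well1 below 0.006 m and z of tube_red in the frame of well1 below 0.006 m) or (horizontal distance between tube_red and well2 below 0.006 m and z of tube_red in the frame of well2 below 0.006 m) or (horizontal distance between tube_red and well3 below 0.006 m and z of tube_red in the frame of well3 below 0.006 m)) and ((horizontal distance between tube_blue and well0 below 0.006 m and z of tube_blue in the frame of well0 below 0.006 m) or (horizontal distance between tube_blue and well1 below 0.006 m and z of tube_blue in the frame of well1 below 0.006 m) or (horizontal distance between tube_blue and well2 below 0.006 m and z of tube_blue in the frame of well2 below 0.006 m) or (horizontal distance between tube_blue and well3 below 0.006 m and z of tube_blue in the frame of well3 below 0.006 m)) and ((horizontal distance between tube_green and well0 below 0.006 m and z of tube_green in the frame of well0 below 0.006 m) or (horizontal distance between tube_green and well1 below 0.006 m and z of tube_green in the frame of well1 below 0.006 m) or (horizontal distance between tube_green and well2 below 0.006 m and z of tube_green in the frame of well2 below 0.006 m) or (horizontal distance between tube_green and well3 below 0.006 m and z of tube_green in the frame of well3 below 0.006 m))), for 0.2 s.
At the end, for the whole second after the job is handed in: Every tube stands in a well (foot within 6 mm of the well's floor centre, sideways and in height); the lid is seated on the shoulder (within 4 mm sideways and in height), its x axis along the stand's y axis within 0.14 rad, both balls up (under 1.2 mm), at rest (horizontal distance between lid and seat below 0.004 m and z of lid in the frame of seat below 0.004 m and angle between lid's own z axis and vertical below 0.06 rad and angle between the x axis of lid and the y axis of stand, either way round below 0.14 rad and value of joint each of ball_a, ball_b below 0.0012 m and linear speed of lid below 0.02 m/s and ((horizontal distance between old_green and well0 below 0.006 m and z of old_green in the frame of well0 below 0.006 m) or (horizontal distance between old_green and well1 below 0.006 m and z of old_green in the frame of well1 below 0.006 m) or (horizontal distance between old_green and well2 below 0.006 m and z of old_green in the frame of well2 below 0.006 m) or (horizontal distance between old_green and well3 below 0.006 m and z of old_green in the frame of well3 below 0.006 m)) and ((horizontal distance between old_blue and well0 below 0.006 m and z of old_blue in the frame of well0 below 0.006 m) or (horizontal distance between old_blue and well1 below 0.006 m and z of old_blue in the frame of well1 below 0.006 m) or (horizontal distance between old_blue and well2 below 0.006 m and z of old_blue in the frame of well2 below 0.006 m) or (horizontal distance between old_blue and well3 below 0.006 m and z of old_blue in the frame of well3 below 0.006 m)) and ((horizontal distance between tube_red and well0 below 0.006 m and z of tube_red in the frame of well0 below 0.006 m) or (horizontal distance between tube_red and well1 below 0.006 m and z of tube_red in the frame of well1 below 0.006 m) or (horizontal distance between tube_red and well2 below 0.006 m and z of tube_red in the frame of well2 below 0.006 m) or (horizontal distance between tube_red and well3 below 0.006 m and z of tube_red in the frame of well3 below 0.006 m)) and ((horizontal distance between tube_blue and well0 below 0.006 m and z of tube_blue in the frame of well0 below 0.006 m) or (horizontal distance between tube_blue and well1 below 0.006 m and z of tube_blue in the frame of well1 below 0.006 m) or (horizontal distance between tube_blue and well2 below 0.006 m and z of tube_blue in the frame of well2 below 0.006 m) or (horizontal distance between tube_blue and well3 below 0.006 m and z of tube_blue in the frame of well3 below 0.006 m)) and ((horizontal distance between tube_green and well0 below 0.006 m and z of tube_green in the frame of well0 below 0.006 m) or (horizontal distance between tube_green and well1 below 0.006 m and z of tube_green in the frame of well1 below 0.006 m) or (horizontal distance between tube_green and well2 below 0.006 m and z of tube_green in the frame of well2 below 0.006 m) or (horizontal distance between tube_green and well3 below 0.006 m and z of tube_green in the frame of well3 below 0.006 m))); the robot touches nothing.
It fails at once if the mug, the candle or the boxed game is pushed more than 3 cm or knocked over (distance of any of mug_b, candle, game_box from where it was at the start of the episode above 0.03 m or angle between any of mug_b, candle, game_box's own z axis and vertical above 0.6 rad).
Of tube_red, tube_blue, tube_green only 2 to 3 are there at a start; the rules pass over those that are not, and their reading is None.
Of old_green, old_blue only 1 to 1 are there at a start; the rules pass over those that are not, and their reading is None.
At some moment in a run one of lid may be knocked a few centimetres aside while the robot is not near it.
It also fails if it takes over 208 s, if anything falls off the work surface, if the arm or the gripper's body presses on something with over 40 N, if the wrist force passes 120 N, or if a joint passes its speed limit or range.

### The arm

A 6-joint arm with a two-finger parallel gripper is mounted at the origin on a cart in front of the work surface, level with it; the furniture and walls round the work are solid. World frame = base frame: x ahead of the robot, y to its left, z up, the work surface at z = 0. Lengths are in m, angles in rad, forces in N, time in s.
With the tool pointing down it reaches from about 0.275 to 0.825 m from the base axis. Payload 4.9 kg.
Tool frame: the origin (TCP) lies at the very end of the fingers, on their centre line; the grasp point (between the pads) lies 19 mm behind it (robot.tcp_to_grasp is the distance from the TCP to the grasp point, in m); z points along the fingers, y is the line along which they close (so a half turn about z gives the same grasp; the last joint's range is limited). The gripper opens to 85 mm and grips with 20 to 120 N. Pads are 22 mm wide; open, the fingers measure 114 mm over their backs; the gripper's body (76 mm by 85 mm) begins 54 mm behind the grasp point. The pads swing forward as they close: fully open they stand 13 mm farther back than shut.
Start: joints at [1.035, 0.326, -0.193, 1.052, 0, 1.437], TCP at [0.215, 0.506, 0.231] pointing down, gripper open.
Joint ranges: [-2.65, 2.65], [-0.97, 1.79], [-1.3, 1.35], [-1.93, 2.1], [-1.47, 1.37], [-3.14, 3.14]. Speed limits (rad/s): [2.57, 2.57, 3.14, 3.14, 3.14, 3.14].

### API

Orientations are given as [roll, pitch, yaw] about the fixed x, y, z axes, in that order (R = Rz(yaw) Ry(pitch) Rx(roll)).
In Python, from plant import robot, camera gives the robot as it stands.
- The arm moves only by the tool jog_arm, never from a script. Its argument "targets" is one flat list of numbers, 7 for each row, row after row: the turn, a rotation vector about the tool's x, y, z in degrees, then the shift along the tool's x, y, z in cm, then the closure, from -1 (fully open) to 1 (shut), so that 0 is half open. In form: [rx, ry, rz, tx, ty, tz, claw, rx, ry, rz, tx, ty, tz, claw, ...]. A call has 1 to 10 rows; each row shifts and turns the commanded pose from where the row before left it, along the tool's axes as they then stand; what a row does not reach is not made up. A row lasts 1/10 s, in which the tool goes at most 50 mm and 8.59 degrees, less where a joint would pass 70% of its speed; a pose out of reach is approached as far as the arm can. A call is refused whole if a number of a shift passes 5 or a number of a turn 8.59, either way. A call with a gripper value outside its range is refused whole. The fingers move at their own pace and stop on an object; "newtons" is the grip in N (left out, the last holds). Time passes only in rows, so rows that do not move let the fingers close. It gives the time, the measured TCP pose, the force, the opening and the grip force at its end, in the units of the state.
- robot.state(): the state, without advancing time (a new reading comes with each control period).
- camera(name): name is "scene" or "top"; returns a dict with "image" (480x640x3 uint8, blue, green, red), "mtx" (3x3 intrinsics, pixels), "origin" and "attitude" of the camera in the world. Camera axes: x right, y down, z forward; pixel columns grow to the right and rows downward; lengths in m; the calibration is good to about 2 mm. A picture is of the moment at which its call begins. There is no depth.
- robot.finish_job(): hands the job in; it is judged then, once.
The state is a dict: "clock": time; "joints": joint angles; "joint_velocities": joint speeds; "joint_efforts": joint torques, N m; "eef_pos": TCP position; "orientation": TCP orientation; "wrist_force": force on the tool from outside, world axes, zero at the start; "moment": the same for the moment, N m; "gripper_width": finger opening in m; "finger_force": force on a finger pad.
Only numpy, scipy, OpenCV 4.12 (cv2) and the standard library are available. Lean on these libraries where they do the work, as an engineer would, in place of code of your own. Each camera call takes 0.05 s, during which the arm holds its last target. There are 200 camera calls.

## Working session

There is one attempt and no reset: what is moved stays moved. The work goes in short steps, Python scripts to look and compute and a tool call to move; the robot and the scene stay as the last step left them, time stands still between calls to the robot, and variables do not carry over. Pictures are saved under pics/ and viewed, at most 14 in all, crops included, and the job is handed in when it is done.

Besides the shell and the picture viewer there is one more tool, called after "Request:" as name(argument=value, ...), one argument or row to a line, values as JSON. jog_arm: Moves the arm, as the interface text tells. Its arguments: {"type":"object","properties":{"targets":{"type":"array","items":{"type":"number"}},"newtons":{"type":"number"}},"required":["targets"]}

```bash
ls; mkdir -p pics; cat > h.py <<'E'
import numpy as np, cv2
from plant import robot, camera
from scipy.spatial.transform import Rotation as R
def rot(a):
    a=np.array(a,float)
    return a if a.shape==(3,3) else R.from_euler('xyz',a).as_matrix()
def ray(c,u,v,z):
    d=rot(c['attitude'])@np.linalg.inv(c['mtx'])@np.array([u,v,1.]); o=np.array(c['origin'])
    return o+d*(z-o[2])/d[2]
def proj(c,p):
    q=np.array(c['mtx'])@(rot(c['attitude']).T@(np.array(p)-np.array(c['origin']))); return q[:2]/q[2]
def snap(n,f):
    c=camera(n); cv2.imwrite('pics/'+f+'.png',c['image']); return c
E
python3 - <<'E'
from h import *
for n in('scene','top'):
    c=snap(n,n+'0'); print(n,c['mtx'],c['origin'],c['attitude'])
print(robot.state(),robot.tcp_to_grasp)
E
```

```text
pics
scene [[443.56305399   0.         321.51703997]
 [  0.         443.56305399 242.82562181]
 [  0.           0.           1.        ]] [-0.12044062 -0.63352236  1.00102614] [-2.2552222 -0.0150274 -0.8660033]
top [[606.32347165   0.         315.25967934]
 [  0.         606.32347165 244.16495247]
 [  0.           0.           1.        ]] [-0.48503398 -0.36901359  1.66830511] [-2.47893969 -0.00456698 -1.26989945]
{'clock': 0.1, 'joints': array([ 1.03485039e+00,  3.26873640e-01, -1.93498650e-01,  1.05201214e+00,
        1.35794626e-05,  1.43656420e+00]), 'joint_velocities': array([-0.00099888, -0.00102936,  0.00253061, -0.00100815,  0.00051449,
        0.00027187]), 'joint_efforts': array([ 6.94582013e-04, -4.44238722e+01,  2.63039070e+01,  7.86835706e-03,
       -9.94110155e-05, -3.76587209e-06]), 'eef_pos': array([0.21477478, 0.50575179, 0.23057243]), 'orientation': array([-3.14002066e+00, -2.25991872e-04,  2.73987866e+00]), 'wrist_force': array([-0.84920664,  0.54195686, -0.34160413]), 'moment': array([ 0.0441839 , -0.0084915 ,  0.02655247]), 'finger_force': 0.0, 'gripper_width': 0.08547902073389296} 0.0187
```

View pics/scene0.png

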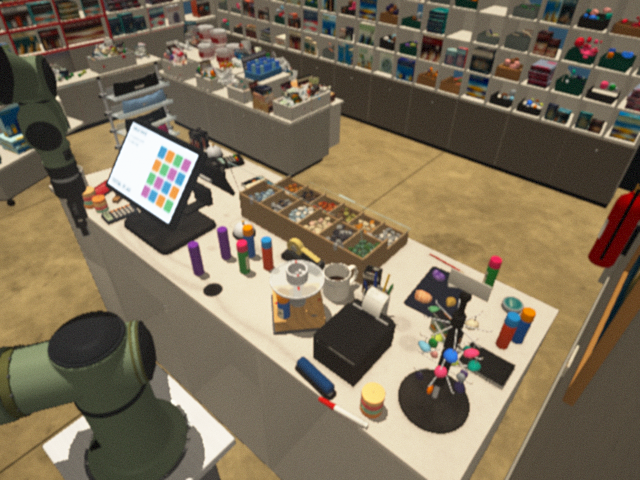

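View pics/top0.png

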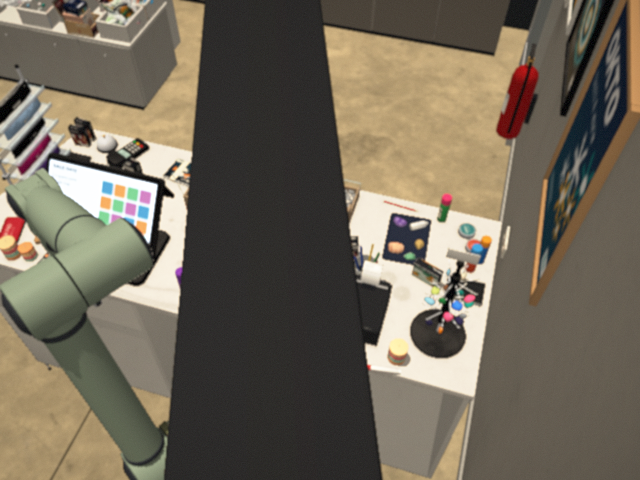

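The scene view shows the stand with its lid at about (297,285). On its left are a green/pink-cap tube (243,257), a red/blue-cap tube (267,253), and a blue/orange-cap tube half hidden behind green (248,235). There are also two purple tubes, (196,258) and (224,242). The top view is blocked by a beam over the work area.

```bash
python3 - <<'E'
import cv2
im=cv2.imread('pics/scene0.png')[190:340,180:380]
cv2.imwrite('pics/crop0.png',cv2.resize(im,None,fx=4,fy=4,interpolation=cv2.INTER_CUBIC))
E
```

```text
(no output)
```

View pics/crop0.png

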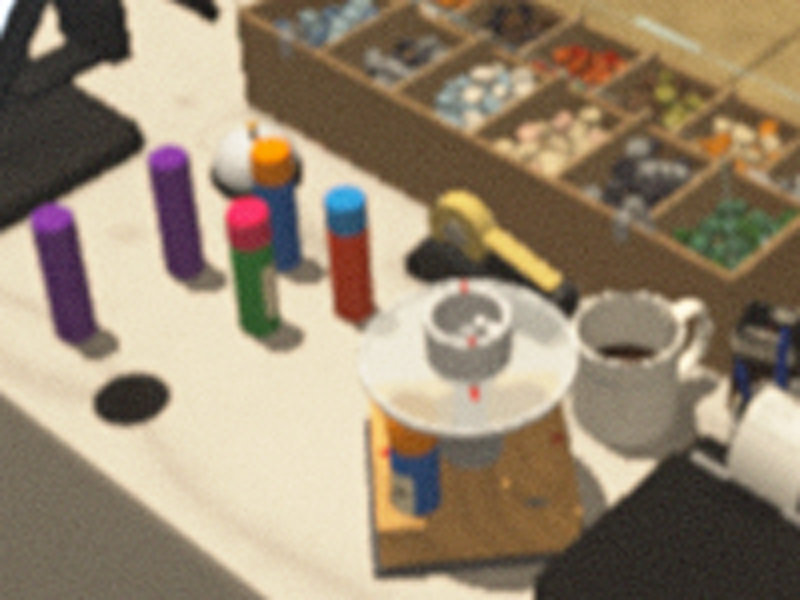

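The crop shows an old blue tube under the lid, in the near-left well. The new tubes, by top centre, are green (249,208), blue (272,150) and red (346,200). The two purple ones, (53,218) and (170,158), are the look-alikes. The ring rim is at (468,318), the block's red dots at (385,453) and (557,438), and the lid bars at (463,287) and (475,393).

```bash
cat >> h.py <<'E'
def fitcyl(c,x): pass
E
python3 - <<'E'
from h import *
c=camera('scene')
P=lambda x,y:((x+.5)/4-.5+180,(y+.5)/4-.5+190)
for n,x,y,z in [('ring',468,318,.178),('disc',469,356,.141),('dotL',385,453,.048),('dotR',557,438,.048),('barF',463,287,.141),('barN',475,393,.141),('green',249,208,.122),('blue',272,150,.122),('red',346,200,.122),('plBL',378,575,0),('plBR',580,550,0),('purp1',53,218,.122),('purp2',170,158,.122),('mug rim',630,330,.09),('hole',131,398,0),('greenfoot',262,325,0),('redfoot',353,312,0)]:
    print(n,ray(c,*P(x,y),z).round(4))
d=ray(c,*P(557,438),.048)-ray(c,*P(385,453),.048);print(np.degrees(np.arctan2(d[1],d[0])),np.linalg.norm(d))
d=ray(c,*P(463,287),.141)-ray(c,*P(475,393),.141);print(np.degrees(np.arctan2(d[1],d[0])),np.linalg.norm(d))
E
```

```text
ring [ 0.5243 -0.0121  0.178 ]
disc [ 0.5251 -0.0112  0.141 ]
dotL [0.4802 0.0329 0.048 ]
dotR [ 0.574  -0.0515  0.048 ]
barF [0.5753 0.0413 0.141 ]
barN [ 0.5012 -0.039   0.141 ]
green [0.5482 0.2453 0.122 ]
blue [0.6109 0.2877 0.122 ]
red [0.6053 0.1957 0.122 ]
plBL [ 0.4236 -0.0133  0.    ]
plBR [ 0.5357 -0.107   0.    ]
purp1 [0.4397 0.3496 0.122 ]
purp2 [0.5491 0.3414 0.122 ]
mug rim [ 0.6639 -0.0461  0.09  ]
hole [0.4207 0.2582 0.    ]
greenfoot [0.5454 0.2441 0.    ]
redfoot [0.606  0.1992 0.    ]
-42.00166459918747 0.12613193824719848
47.28113486736522 0.10920497609288565
```

Request:
jog_arm(
  targets=[0, 0, 0, -2, -4.6, 0, -1, 0, 0, 0, -2, -4.6, 0, -1, 0, 0, 0, -2, -4.6, 0, -1, 0, 0, 0, -1.9, -4.6, 0, -1, 0, 0, 0, -4.5, -1.9, 0, -1, 0, 0, 0, -4.5, -1.9, 0, -1, 0, 0, 0, -4.5, -1.9, 0, -1, 0, 0, 0, -4.5, -1.9, 0, -1],
)

```text
clock: 0.95
eef_pos: [0.3527, 0.1645, 0.2315]
orientation: [3.141, 0.001, 2.74]
wrist_force: [0.9, 1.2, 0.1]
gripper_width: 0.0854
finger_force: 0.0
```

```bash
cat >> h.py <<'E'
def go(x,y,z,yawdeg=None):
    "tool-frame shift (cm) to world TCP target; print turn about tool z (deg)"
    s=robot.state(); M=rot(s['orientation']); d=M.T@(np.array([x,y,z])-s['eef_pos'])*100
    yaw=np.degrees(s['orientation'][2])
    print('t',s['clock'],'pos',s['eef_pos'].round(4),'ori',np.degrees(s['orientation']).round(2),'shift cm',d.round(2),'rz',None if yawdeg is None else round(-((yawdeg-yaw+180)%360-180),2), 'F',s['wrist_force'].round(1),'M',s['moment'].round(2),'w',round(s['gripper_width'],4),'j6',s['joints'][5].round(2))
E
python3 - <<'E'
from h import *
go(.5255,-.011,.231,138)
c=camera('scene')
P=lambda x,y:((x+.5)/4-.5+180,(y+.5)/4-.5+190)
for p in((10,405),(265,595)): print(ray(c,*P(*p),0))
E
```

```text
t 0.95 pos [0.3527 0.1645 0.2315] ori [1.7996e+02 3.0000e-02 1.5697e+02] shift cm [-22.77  -9.39   0.06] rz 18.97 F [0.9 1.2 0.1] M [ 0.15 -0.05 -0.03] w 0.0854 j6 0.65
[0.35370627 0.3229954  0.        ]
[0.35878473 0.03391544 0.        ]
```

Request:
jog_arm(
  targets=[0, 0, 0, -4.5, -1.8, 0, -1, 0, 0, 0, -4.5, -1.8, 0, -1, 0, 0, 0, -4.5, -1.8, 0, -1, 0, 0, 0, -4.5, -1.8, 0, -1, 0, 0, 8, 0, 0, 0, -1, 0, 0, 8, 0, 0, 0, -1, 0, 0, 3, 0, 0, 0, -1, 0, 0, 0, 0, 0, 0, -1, 0, 0, 0, 0, 0, 0, -1],
)

```text
clock: 1.9
eef_pos: [0.4891, 0.0297, 0.2311]
orientation: [-3.141, -0.0, 2.41]
wrist_force: [0.2, -0.2, -0.1]
gripper_width: 0.0856
finger_force: 0.0
```

```bash
python3 - <<'E'
from h import *
go(.5255,-.011,.20,138)
c=snap('scene','a1')
im=c['image'][170:320,210:410]
cv2.imwrite('pics/a1c.png',cv2.resize(im,None,fx=4,fy=4,interpolation=cv2.INTER_CUBIC))
s=robot.state()
print(proj(c,s['eef_pos']),(proj(c,s['eef_pos'])-[210,170])*4)
E
```

```text
t 1.9 pos [0.4891 0.0297 0.2311] ori [-1.7998e+02 -2.0000e-02  1.3806e+02] shift cm [-5.43 -0.59  3.11] rz 0.06 F [ 0.2 -0.2 -0.1] M [ 0.01 -0.03  0.05] w 0.0856 j6 0.64
[275.65000466 254.06696127] [262.60001863 336.26784508]
```

View pics/a1c.png

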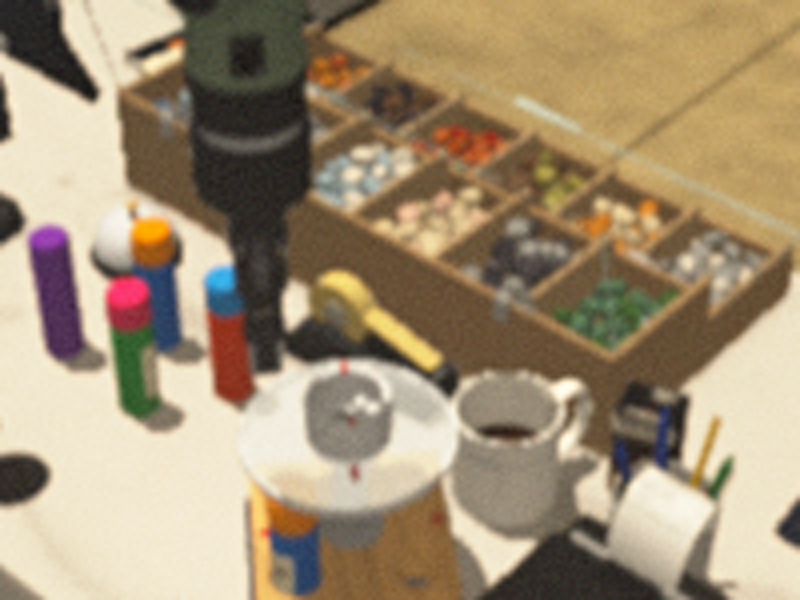

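Request:
jog_arm(
  targets=[0, 0, 0, -2.7, -0.3, 0, -1, 0, 0, 0, -2.7, -0.3, 0, -1, 0, 0, 0, 0, 0, 3, -1, 0, 0, 0, 0, 0, 2.5, -1, 0, 0, 0, 0, 0, 2.6, -1, 0, 0, 0, 0, 0, 0, -1, 0, 0, 0, 0, 0, 0, -1],
)

```text
clock: 2.65
eef_pos: [0.5252, -0.0109, 0.1505]
orientation: [-3.141, -0.001, 2.409]
wrist_force: [-0.3, -0.0, 0.9]
gripper_width: 0.0856
finger_force: 0.0
```

```bash
python3 - <<'E'
from h import *
go(.5255,-.011,.15,138)
c=snap('scene','a2')
im=c['image'][190:340,210:410]
cv2.imwrite('pics/a2c.png',cv2.resize(im,None,fx=4,fy=4,interpolation=cv2.INTER_CUBIC))
s=robot.state()
M=rot(s['orientation'])
for o in(-.0425,0,.0425):print((proj(c,s['eef_pos']+M@[0,o,-.01])-[210,190])*4)
E
```

```text
t 2.65 pos [ 0.5252 -0.0109  0.1505] ori [-1.7997e+02 -4.0000e-02  1.3802e+02] shift cm [-0.03  0.02  0.05] rz 0.02 F [-0.3 -0.   0.9] M [-0.02  0.03  0.03] w 0.0856 j6 0.57
[353.2933006  375.47673573]
[347.58116882 332.38760786]
[342.16506439 291.53154475]
```

View pics/a2c.png

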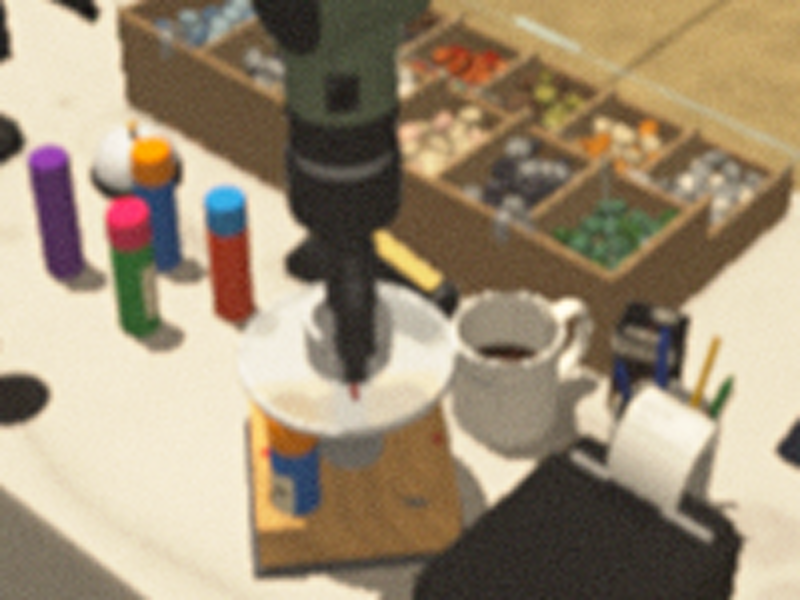

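The near finger stands just outside the ring's near side at (355,360), over the red bar at (354,390), and the ring spans 305–391. It is aligned, so I'll grip.

Request:
jog_arm(
  targets=[0, 0, 0, 0, 0, 0, 0.2, 0, 0, 0, 0, 0, 0, 1, 0, 0, 0, 0, 0, 0, 1, 0, 0, 0, 0, 0, 0, 1, 0, 0, 0, 0, 0, 0, 1, 0, 0, 0, 0, 0, 0, 1],
  newtons=50,
)

```text
clock: 3.3
eef_pos: [0.5293, -0.0091, 0.1531]
orientation: [3.132, 0.004, 2.41]
wrist_force: [4.9, 6.7, 5.4]
gripper_width: 0.0577
finger_force: 54.6
```

```bash
python3 - <<'E'
from h import *
go(.5255,-.011,.15,138)
E
```

```text
t 3.3 pos [ 0.5293 -0.0091  0.1531] ori [179.46   0.21 138.08] shift cm [ 0.16 -0.39  0.31] rz 0.08 F [4.9 6.7 5.4] M [ 1.44 -0.98  0.04] w 0.0577 j6 0.57
```

Request:
jog_arm(
  targets=[0, 0, 0, 0, 0.4, -0.3, 1, 0, 0, 0, 0, 0, 0, 1, 0, 0, 0, 0, 0, 0, 1],
  newtons=50,
)

```text
clock: 3.6
eef_pos: [0.5284, -0.0079, 0.1535]
orientation: [3.141, 0.0, 2.409]
wrist_force: [1.9, 1.6, -1.8]
gripper_width: 0.0577
finger_force: 55.1
```

```bash
python3 - <<'E'
from h import *
go(.5255,-.011,.15,138)
E
```

```text
t 3.6 pos [ 0.5284 -0.0079  0.1535] ori [1.7994e+02 1.0000e-02 1.3800e+02] shift cm [ 0.01 -0.42  0.35] rz -0.0 F [ 1.9  1.6 -1.8] M [ 0.4  -0.49  0.05] w 0.0577 j6 0.58
```

Request:
jog_arm(
  targets=[0, 0, -5, 0, 0, 0, 1, 0, 0, -5, 0, 0, 0, 1, 0, 0, -5, 0, 0, 0, 1, 0, 0, -5, 0, 0, 0, 1, 0, 0, 0, 0, 0, 0, 1],
)

```text
clock: 4.1
eef_pos: [0.5278, -0.0087, 0.1533]
orientation: [-3.141, -0.0, 2.757]
wrist_force: [0.6, -1.8, -0.8]
gripper_width: 0.0573
finger_force: 55.4
```

```bash
python3 - <<'E'
from h import *
go(.5255,-.011,.15,138)
E
```

```text
t 4.1 pos [ 0.5278 -0.0087  0.1533] ori [-179.95   -0.    157.94] shift cm [ 0.13 -0.3   0.33] rz 19.94 F [ 0.6 -1.8 -0.8] M [-0.12 -0.02  0.  ] w 0.0573 j6 0.23
```

Request:
jog_arm(
  targets=[0, 0, -7, 0, 0, 0, 1, 0, 0, -7, 0, 0, 0, 1, 0, 0, -7, 0, 0, 0, 1, 0, 0, -7, 0, 0, 0, 1, 0, 0, -7, 0, 0, 0, 1, 0, 0, -7, 0, 0, 0, 1, 0, 0, -7, 0, 0, 0, 1, 0, 0, -7, 0, 0, 0, 1, 0, 0, -7, 0, 0, 0, 1, 0, 0, 0, 0, 0, 0, 1],
)

```text
clock: 5.1
eef_pos: [0.5292, -0.0082, 0.1537]
orientation: [-3.14, 0.002, -2.428]
wrist_force: [3.9, 1.4, -0.7]
gripper_width: 0.0576
finger_force: 55.4
```

```bash
python3 - <<'E'
from h import *
go(.5255,-.011,.15,228)
E
```

```text
t 5.1 pos [ 0.5292 -0.0082  0.1537] ori [-1.7993e+02  1.1000e-01 -1.3914e+02] shift cm [0.46 0.03 0.37] rz -7.14 F [ 3.9  1.4 -0.7] M [ 0.26 -0.82 -0.04] w 0.0576 j6 -0.87
```

Request:
jog_arm(
  targets=[0, 0, -4, 0, 0, 0, 1, 0, 0, -3, 0, 0, 0, 1, 0, 0, 0, 0, 0, 0, 1],
)

```text
clock: 5.4
eef_pos: [0.5291, -0.008, 0.1537]
orientation: [-3.14, 0.002, -2.308]
wrist_force: [3.0, 0.8, -1.3]
gripper_width: 0.0577
finger_force: 55.4
```

```bash
python3 - <<'E'
from h import *
go(.5255,-.011,.15,228)
E
```

```text
t 5.4 pos [ 0.5291 -0.008   0.1537] ori [-1.7993e+02  1.0000e-01 -1.3222e+02] shift cm [0.46 0.07 0.37] rz -0.22 F [ 3.   0.8 -1.3] M [ 0.3  -0.93  0.01] w 0.0577 j6 -0.99
```

Request:
jog_arm(
  targets=[0, 0, -2.5, 0, 0, 0, 1, 0, 0, 0, 0, 0, 0, 1, 0, 0, 0, 0, 0, 0, 1],
)

```text
clock: 5.7
eef_pos: [0.529, -0.008, 0.1536]
orientation: [-3.14, 0.002, -2.264]
wrist_force: [4.8, 1.6, -1.7]
gripper_width: 0.0575
finger_force: 55.4
```

```bash
python3 - <<'E'
from h import *
go(.5255,-.011,.15,228)
E
```

```text
t 5.7 pos [ 0.529  -0.008   0.1536] ori [-1.7994e+02  1.0000e-01 -1.2972e+02] shift cm [0.46 0.08 0.36] rz 2.28 F [ 4.8  1.6 -1.7] M [ 0.5  -1.15 -0.09] w 0.0575 j6 -1.03
```

Request:
jog_arm(
  targets=[0, 0, 1, 0, 0, 0, 1, 0, 0, 0, 0, 0, -0.5, 1, 0, 0, 0, 0, 0, -0.5, 1, 0, 0, 0, 0, 0, 0, 1],
)

```text
clock: 6.1
eef_pos: [0.5276, -0.0069, 0.1632]
orientation: [3.139, 0.002, -2.28]
wrist_force: [3.8, 4.6, -1.1]
gripper_width: 0.0575
finger_force: 55.4
```

```bash
python3 - <<'E'
from h import *
go(.529,-.008,.26,228)
E
```

```text
t 6.1 pos [ 0.5276 -0.0069  0.1632] ori [ 1.7985e+02  1.0000e-01 -1.3066e+02] shift cm [-0.02 -0.16 -9.68] rz 1.34 F [ 3.8  4.6 -1.1] M [ 1.14 -0.6   0.03] w 0.0575 j6 -1.02
```

Request:
jog_arm(
  targets=[0, 0, 0, 0, 0, -1, 1, 0, 0, 0, 0, 0, -1, 1, 0, 0, 0, 0, 0, -1.5, 1, 0, 0, 0, 0, 0, -2, 1, 0, 0, 0, 0, 0, -4, 1, 0, 0, 0, 0, 0, 0, 1, 0, 0, 0, 0, 0, 0, 1],
)

```text
clock: 6.8
eef_pos: [0.5275, -0.0086, 0.2585]
orientation: [-3.141, -0.001, -2.28]
wrist_force: [0.6, -0.1, -4.3]
gripper_width: 0.0573
finger_force: 56.3
```

```bash
python3 - <<'E'
from h import *
go(.46,.165,.258,229)
snap('scene','b1')
im=cv2.imread('pics/b1.png')[140:340,190:390]
cv2.imwrite('pics/b1c.png',cv2.resize(im,None,fx=3,fy=3,interpolation=cv2.INTER_CUBIC))
E
```

```text
t 6.8 pos [ 0.5275 -0.0086  0.2585] ori [-1.7998e+02 -5.0000e-02 -1.3062e+02] shift cm [-8.78 16.43  0.04] rz 0.38 F [ 0.6 -0.1 -4.3] M [ 0.02  0.01 -0.  ] w 0.0573 j6 -1.02
```

View pics/b1c.png

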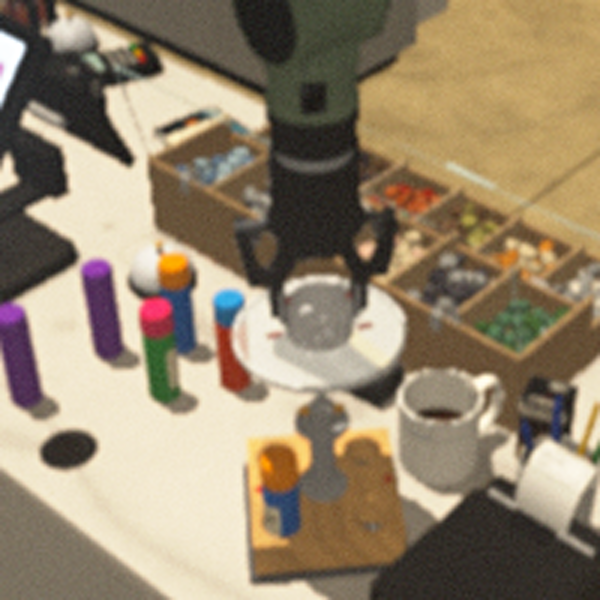

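The lid is off and in the gripper, with its red bars left and right of the ring at (237,330) and (362,325). The post top is bare at (320,415), and the old blue tube stands at (280,490). Next I'll set the lid down at about (0.46,0.165).

Request:
jog_arm(
  targets=[0, 0, 0, -2.2, 4.1, 0, 1, 0, 0, 0, -2.2, 4.1, 0, 1, 0, 0, 0, -2.2, 4.1, 0, 1, 0, 0, 0, -2.2, 4.1, 0, 1, 0, 0, 0, 0, 0, 4.5, 1, 0, 0, 0, 0, 0, 4.5, 1, 0, 0, 0, 0, 0, 4.5, 1, 0, 0, 0, 0, 0, 4.5, 1, 0, 0, 0, 0, 0, 4, 1, 0, 0, 0, 0, 0, 0, 1],
)

```text
clock: 7.85
eef_pos: [0.4537, 0.1637, 0.0325]
orientation: [3.133, -0.011, -2.279]
wrist_force: [-1.2, -0.6, -2.2]
gripper_width: 0.0575
finger_force: 56.6
```

```bash
python3 - <<'E'
from h import *
go(.46,.165,.018,229)
E
```

```text
t 7.85 pos [0.4537 0.1637 0.0325] ori [ 179.52   -0.66 -130.56] shift cm [-0.53 -0.41  1.44] rz 0.44 F [-1.2 -0.6 -2.2] M [0.01 0.14 0.02] w 0.0575 j6 -0.67
```

Request:
jog_arm(
  targets=[0, 0, 0, 0, 0, 0.8, 1, 0, 0, 0, 0, 0, 0.4, 1, 0, 0, 0, 0, 0, 0.2, 1, 0, 0, 0, 0, 0, 0, 1],
)

```text
clock: 8.25
eef_pos: [0.4616, 0.1654, 0.0254]
orientation: [-3.14, 0.002, -2.278]
wrist_force: [-0.3, 0.3, -3.1]
gripper_width: 0.057
finger_force: 56.8
```

```bash
python3 - <<'E'
from h import *
go(.46,.165,.018,229)
E
```

```text
t 8.25 pos [0.4616 0.1654 0.0254] ori [-1.7992e+02  1.0000e-01 -1.3053e+02] shift cm [0.14 0.09 0.74] rz 0.47 F [-0.3  0.3 -3.1] M [-0.01  0.06 -0.04] w 0.057 j6 -0.67
```

Request:
jog_arm(
  targets=[0, 0, 0, 0, 0, 0.4, 1, 0, 0, 0, 0, 0, 0.3, 1, 0, 0, 0, 0, 0, 0, 1],
)

```text
clock: 8.55
eef_pos: [0.4611, 0.1653, 0.0177]
orientation: [-3.141, 0.001, -2.278]
wrist_force: [0.5, -1.1, -0.5]
gripper_width: 0.0572
finger_force: 57.1
```

```bash
python3 - <<'E'
from h import *
go(.46,.165,.018,229)
E
```

```text
t 8.55 pos [0.4611 0.1653 0.0177] ori [-1.7996e+02  5.0000e-02 -1.3053e+02] shift cm [ 0.1   0.06 -0.03] rz 0.47 F [ 0.5 -1.1 -0.5] M [0.06 0.06 0.05] w 0.0572 j6 -0.67
```

Request:
jog_arm(
  targets=[0, 0, 0, 0, 0, 0, 0, 0, 0, 0, 0, 0, 0, -1, 0, 0, 0, 0, 0, 0, -1, 0, 0, 0, 0, 0, 0, -1, 0, 0, 0, 0, 0, -2, -1, 0, 0, 0, 0, 0, -4, -1, 0, 0, 0, 0, 0, -5, -1, 0, 0, 0, 0, 0, -5, -1, 0, 0, 0, 0, 0, -5, -1, 0, 0, 0, 0, 0, 0, -1],
)

```text
clock: 9.55
eef_pos: [0.4646, 0.1661, 0.2343]
orientation: [-3.134, 0.01, -2.278]
wrist_force: [0.4, 0.6, 0.3]
gripper_width: 0.0855
finger_force: 0.0
```

```bash
python3 - <<'E'
from h import *
go(.605,.196,.22,229)
c=snap('scene','c1')
im=cv2.imread('pics/c1.png')[225:345,240:360]
cv2.imwrite('pics/c1c.png',cv2.resize(im,None,fx=5,fy=5,interpolation=cv2.INTER_CUBIC))
E
```

```text
t 9.55 pos [0.4646 0.1661 0.2343] ori [-179.57    0.55 -130.51] shift cm [-11.38  -8.72   1.6 ] rz 0.49 F [0.4 0.6 0.3] M [ 0.04 -0.    0.  ] w 0.0855 j6 -0.67
```

View pics/c1c.png

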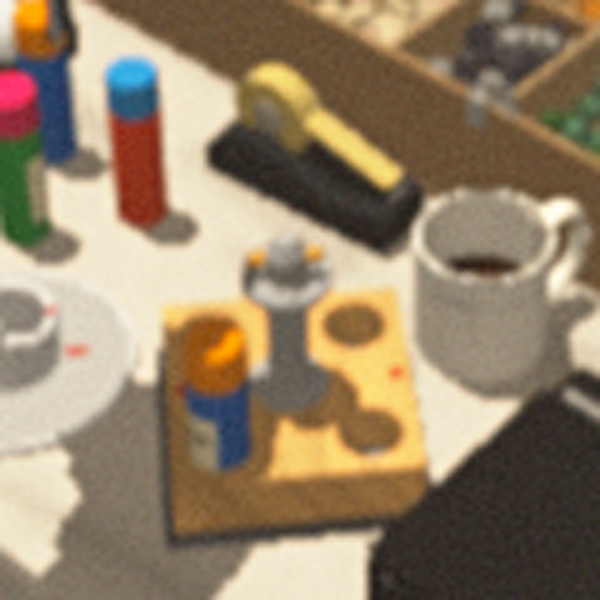

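The crop shows free wells 0 at (354,325) and 3 at (372,432). Well 1 is hidden behind the old blue tube (215,400). The post top is at (287,243), the pins at (257,258) and (317,253), and the block's top corners at (395,292), (428,470) and (163,312).

```bash
python3 - <<'E'
from h import *
from scipy.optimize import least_squares
c=camera('scene')
pts=[(.043,.043,.048,354,325),(.043,-.043,.048,372,432),(.072,.072,.048,395,292),(.072,-.072,.048,428,470),(-.072,.072,.048,163,312),(0,0,.163,287,243),(.022,0,.149,317,253),(-.022,0,.149,257,258)]
def w(p,q): 
    cc,s=np.cos(p[2]),np.sin(p[2]); return [p[0]+cc*q[0]-s*q[1],p[1]+s*q[0]+cc*q[1],q[2]]
def pr(p,q): return ((proj(c,w(p,q))-[240,225]+.5)*5-.5)
f=lambda p:np.concatenate([pr(p,q[:3])-q[3:] for q in pts])
r=least_squares(f,[.527,-.009,-.73],loss='soft_l1',f_scale=3);print(r.x,np.degrees(r.x[2]));print(f(r.x).reshape(-1,2).round(1))
for q in [(-.043,-.043,.134),(-.043,.043,.048),(-.043,-.043,.012)]: print(q,pr(r.x,q))
P=lambda x,y:((x+.5)/5-.5+240,(y+.5)/5-.5+225)
print('red',ray(c,*P(133,76),.122)); print('lid ring top',ray(c,*P(14,318),.042))
E
```

```text
[ 0.52548214 -0.01119615 -0.73521086] -42.12447956748576
[[  0.9   1.7]
 [ -0.3   1.5]
 [  1.7  -2.8]
 [  0.9  -2.5]
 [ -2.2  -3.6]
 [ -1.   -2.1]
 [  8.9   3.2]
 [-10.1   4.5]]
(-0.043, -0.043, 0.134) [214.94006128 340.13778089]
(-0.043, 0.043, 0.048) [211.67767106 338.59077398]
(-0.043, -0.043, 0.012) [223.48769015 488.82808791]
red [0.60485626 0.19492334 0.122     ]
lid ring top [0.46014696 0.15586541 0.042     ]
```

Request:
jog_arm(
  targets=[0, 0, 0, -3.97, -3, 0, -1, 0, 0, 0, -3.97, -3, 0, -1, 0, 0, 0, -3.97, -3, 0, -1, 0, 0, -8.1, 0, 0, 0, -1, 0, 0, -8.1, 0, 0, 0, -1, 0, 0, -8.1, 0, 0, 0, -1, 0, 0, -8.1, 0, 0, 0, -1, 0, 0, -8.1, 0, 0, 0, -1, 0, 0, 0, 0, 0, 0, -1, 0, 0, 0, 0, 0, 0, -1],
)

```text
clock: 10.65
eef_pos: [0.6055, 0.1971, 0.2255]
orientation: [3.139, -0.001, -1.574]
wrist_force: [1.2, -0.2, 0.5]
gripper_width: 0.0854
finger_force: 0.0
```

```bash
python3 - <<'E'
from h import *
go(.607,.198,.08,270)
E
```

```text
t 10.65 pos [0.6055 0.1971 0.2255] ori [ 1.7983e+02 -4.0000e-02 -9.0190e+01] shift cm [-0.1  -0.2  14.54] rz -0.19 F [ 1.2 -0.2  0.5] M [ 0.    0.01 -0.  ] w 0.0854 j6 -1.37
```

Request:
jog_arm(
  targets=[0, 0, 0, -0.1, -0.15, 4, -1, 0, 0, 0, 0, 0, 4, -1, 0, 0, 0, 0, 0, 3.5, -1, 0, 0, 0, 0, 0, 3, -1, 0, 0, 0, 0, 0, 0, -1, 0, 0, 0, 0, 0, 0, 0.5, 0, 0, 0, 0, 0, 0, 1, 0, 0, 0, 0, 0, 0, 1, 0, 0, 0, 0, 0, 0, 1, 0, 0, 0, 0, 0, 0, 1],
  newtons=25,
)

```text
clock: 11.65
eef_pos: [0.6094, 0.1986, 0.0843]
orientation: [-3.138, 0.001, -1.571]
wrist_force: [0.8, -1.1, 6.4]
gripper_width: 0.0344
finger_force: 24.9
```

```bash
python3 - <<'E'
from h import *
go(.607,.198,.08,270)
E
```

```text
t 11.65 pos [0.6094 0.1986 0.0843] ori [-1.7979e+02  4.0000e-02 -9.0030e+01] shift cm [0.06 0.24 0.43] rz -0.03 F [ 0.8 -1.1  6.4] M [-0.01  0.03  0.08] w 0.0344 j6 -1.37
```

Request:
jog_arm(
  targets=[0, 0, 0, 0, 0, 0, -0.4, 0, 0, 0, 0, 0, 0, -0.4, 0, 0, 0, 0, 0, 0, -0.4, 0, 0, 8, 0, 0, 0, -0.4, 0, 0, 8, 0, 0, 0, -0.4, 0, 0, 8, 0, 0, 0, -0.4, 0, 0, 8, 0, 0, 0, -0.4, 0, 0, 8, 0, 0, 0, -0.4],
)

```text
clock: 12.45
eef_pos: [0.6076, 0.1983, 0.0819]
orientation: [3.141, -0.001, -2.275]
wrist_force: [0.4, 0.4, -0.0]
gripper_width: 0.0601
finger_force: 0.0
```

Request:
jog_arm(
  targets=[0, 0, 8, 0, 0, 0, -0.4, 0, 0, 8, 0, 0, 0, -0.4, 0, 0, 8, 0, 0, 0, -0.4, 0, 0, 8, 0, 0, 0, -0.4, 0, 0, 8, 0, 0, 0, -0.4, 0, 0, 7, 0, 0, 0, -0.4, 0, 0, 0, 0, 0, 0, -0.4, 0, 0, 0, 0, 0, 0, -0.4],
)

```text
clock: 13.25
eef_pos: [0.6077, 0.1983, 0.0821]
orientation: [-3.142, -0.0, -3.087]
wrist_force: [-0.9, -0.5, 0.9]
gripper_width: 0.0599
finger_force: 0.0
```

```bash
python3 - <<'E'
from h import *
go(.6094,.198,.08,183)
E
```

```text
t 13.25 pos [0.6077 0.1983 0.0821] ori [-1.8000e+02 -2.0000e-02 -1.7688e+02] shift cm [-0.17 -0.04  0.21] rz 0.12 F [-0.9 -0.5  0.9] M [-0.02  0.02 -0.02] w 0.0599 j6 0.15
```

Request:
jog_arm(
  targets=[0, 0, 0, -0.12, 0, 0, 0, 0, 0, 0, 0, 0, 0, 1, 0, 0, 0, 0, 0, 0, 1, 0, 0, 0, 0, 0, 0, 1, 0, 0, 0, 0, 0, 0, 1],
  newtons=25,
)

```text
clock: 13.75
eef_pos: [0.6091, 0.1986, 0.0824]
orientation: [3.141, 0.0, -3.089]
wrist_force: [0.7, 0.3, 0.3]
gripper_width: 0.0343
finger_force: 25.0
```

```bash
python3 - <<'E'
from h import *
go(.5887,-.005,.25,183)
E
```

```text
t 13.75 pos [0.6091 0.1986 0.0824] ori [ 1.7998e+02  1.0000e-02 -1.7700e+02] shift cm [  3.1  -20.22 -16.77] rz -0.0 F [0.7 0.3 0.3] M [ 0.26 -0.03 -0.07] w 0.0343 j6 0.15
```

Request:
jog_arm(
  targets=[0, 0, 0, 0, 0, -4, 1, 0, 0, 0, 0, 0, -4, 1, 0, 0, 0, 0, 0, -4, 1, 0, 0, 0, 0.8, -4.7, 0, 1, 0, 0, 0, 0.8, -4.7, 0, 1, 0, 0, 0, 0.8, -4.7, 0, 1, 0, 0, 0, 0.7, -4.7, 0, 1, 0, 0, 0, 0, -1.4, 0, 1, 0, 0, 0, 0, 0, 0, 1, 0, 0, 0, 0, 0, 0, 1],
)

```text
clock: 14.75
eef_pos: [0.5885, -0.0045, 0.2021]
orientation: [3.141, -0.0, -3.09]
wrist_force: [-0.0, 0.2, -1.4]
gripper_width: 0.0342
finger_force: 25.3
```

```bash
python3 - <<'E'
from h import *
go(.5887,-.005,.136,183)
E
```

```text
t 14.75 pos [ 0.5885 -0.0045  0.2021] ori [ 1.7996e+02 -3.0000e-02 -1.7703e+02] shift cm [-0.02 -0.05  6.61] rz -0.03 F [-0.   0.2 -1.4] M [0.01 0.04 0.01] w 0.0342 j6 -0.19
```

Request:
jog_arm(
  targets=[0, 0, 0, 0, 0, 3.2, 1, 0, 0, 0, 0, -0.05, 3.2, 1, 0, 0, 0, 0, 0, 0, 1, 0, 0, 0, 0, 0, 0, 1],
)

```text
clock: 15.15
eef_pos: [0.5882, -0.0039, 0.1382]
orientation: [3.141, -0.002, -3.087]
wrist_force: [0.7, -0.7, -0.3]
gripper_width: 0.0343
finger_force: 25.3
```

```bash
python3 - <<'E'
from h import *
go(.5887,-.005,.136,183)
c=snap('scene','d1')
im=c['image'][225:345,240:360]
cv2.imwrite('pics/d1c.png',cv2.resize(im,None,fx=5,fy=5,interpolation=cv2.INTER_CUBIC))
p=robot.state()['eef_pos']
print((proj(c,p+[0,0,-.082])-[240,225]+.5)*5-.5)
E
```

```text
t 15.15 pos [ 0.5882 -0.0039  0.1382] ori [ 1.7997e+02 -9.0000e-02 -1.7690e+02] shift cm [-0.04 -0.11  0.22] rz 0.1 F [ 0.7 -0.7 -0.3] M [ 0.01 -0.02  0.02] w 0.0343 j6 -0.19
[353.62798875 309.88294769]
```

View pics/d1c.png

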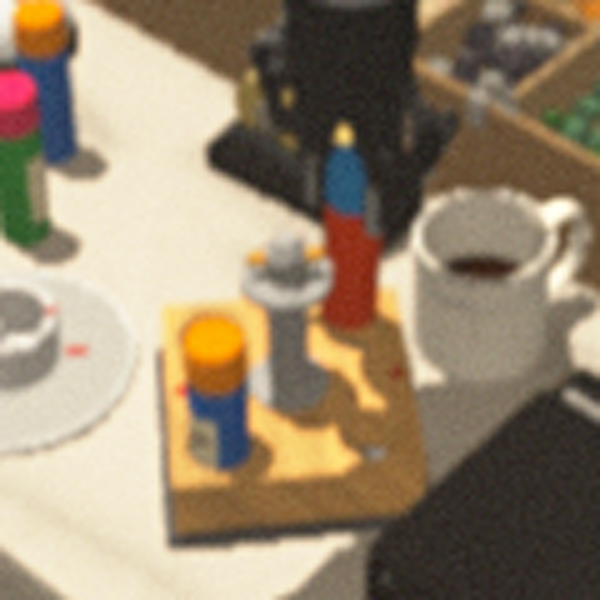

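Request:
jog_arm(
  targets=[0, 0, 0, 0, 0, 0.5, 1, 0, 0, 0, 0, 0, 0.5, 1, 0, 0, 0, 0, 0, 0.3, 1, 0, 0, 0, 0, 0, 0, 1],
)

```text
clock: 15.6
eef_pos: [0.5885, -0.0057, 0.1251]
orientation: [-3.141, -0.0, -3.09]
wrist_force: [0.4, -0.3, -1.0]
gripper_width: 0.0344
finger_force: 25.0
```

```bash
python3 - <<'E'
from h import *
go(.5887,-.005,.136,183)
E
```

```text
t 15.6 pos [ 0.5885 -0.0057  0.1251] ori [-1.7998e+02 -2.0000e-02 -1.7704e+02] shift cm [-0.02  0.07 -1.09] rz -0.04 F [ 0.4 -0.3 -1. ] M [-0.09 -0.06  0.02] w 0.0344 j6 -0.19
```

Request:
jog_arm(
  targets=[0, 0, 0, 0, 0, 0.8, 1, 0, 0, 0, 0, 0, 0.8, 1, 0, 0, 0, 0, 0, 0.8, 1, 0, 0, 0, 0, 0, 0.5, 1, 0, 0, 0, 0, 0, 0, 1],
)

```text
clock: 16.1
eef_pos: [0.588, -0.0056, 0.0951]
orientation: [-3.141, -0.002, -3.09]
wrist_force: [-0.6, -1.4, -1.4]
gripper_width: 0.0344
finger_force: 24.9
```

```bash
python3 - <<'E'
from h import *
go(.5887,-.005,.136,183)
E
```

```text
t 16.1 pos [ 0.588  -0.0056  0.0951] ori [-1.7999e+02 -9.0000e-02 -1.7703e+02] shift cm [-0.06  0.05 -4.09] rz -0.03 F [-0.6 -1.4 -1.4] M [-0.33 -0.07  0.05] w 0.0344 j6 -0.19
```

Request:
jog_arm(
  targets=[0, 0, 0, 0, 0, 0, -0.4, 0, 0, 0, 0, 0, 0, -0.4, 0, 0, 0, 0, 0, 0, -0.4, 0, 0, 0, 0, 0, -4, -0.4, 0, 0, 0, 0, 0, -4, -0.4, 0, 0, 0, 0, 0, -4, -0.4, 0, 0, 0, 0.38, 4.27, 0, -0.4, 0, 0, 0, 0.38, 4.27, 0, -0.4, 0, 0, 0, 0.38, 4.27, 0, -0.4, 0, 0, 0, 0.38, 4.27, 0, -0.4],
)

```text
clock: 17.1
eef_pos: [0.5643, 0.1659, 0.2169]
orientation: [3.141, 0.001, -3.09]
wrist_force: [0.2, 0.5, 1.5]
gripper_width: 0.0596
finger_force: 0.0
```

Request:
jog_arm(
  targets=[0, 0, 0, 0.38, 4.27, 0, -0.4, 0, 0, 0, 0.38, 4.27, 0, -0.4, 0, 0, 0, 0, 0, 0, -0.4, 0, 0, 0, 0, 0, 0, -0.4],
)

```text
clock: 17.5
eef_pos: [0.5522, 0.2502, 0.2164]
orientation: [-3.141, 0.0, -3.087]
wrist_force: [-0.0, 0.0, 0.5]
gripper_width: 0.0601
finger_force: 0.0
```

```bash
python3 - <<'E'
from h import *
go(.552,.249,.082,183)
c=snap('scene','e1')
im=c['image'][190:340,200:360]
cv2.imwrite('pics/e1c.png',cv2.resize(im,None,fx=4,fy=4,interpolation=cv2.INTER_CUBIC))
E
```

```text
t 17.5 pos [0.5522 0.2502 0.2164] ori [-1.7998e+02  1.0000e-02 -1.7688e+02] shift cm [ 0.03 -0.12 13.44] rz 0.12 F [-0.   0.   0.5] M [-0.06 -0.02  0.03] w 0.0601 j6 0.25
```

View pics/e1c.png

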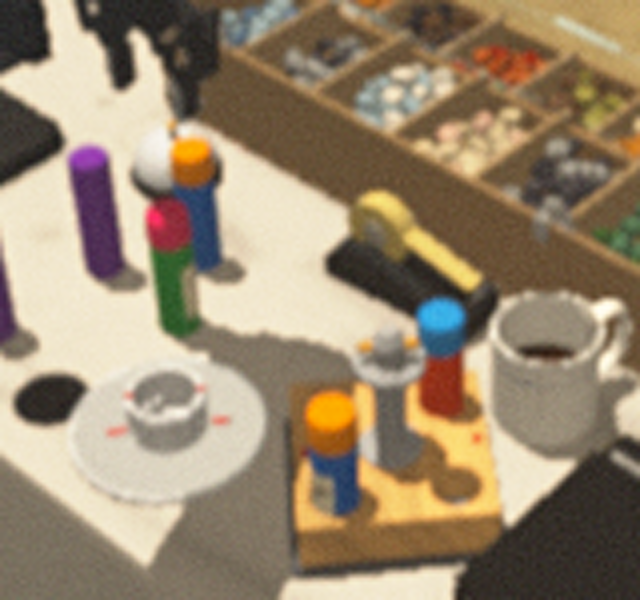

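The red tube stands in well 0 (442,360), the lid lies at (168,425), and green (170,260) and blue (200,205) are unmoved. The green tube is next.

Request:
jog_arm(
  targets=[0, 0, 0, 0, -0.1, 4, -0.4, 0, 0, 0, 0, 0, 4, -0.4, 0, 0, 0, 0, 0, 3.5, -0.4, 0, 0, 0, 0, 0, 1.9, -0.4, 0, 0, 0, 0, 0, 0, -0.4, 0, 0, 0, 0, 0, 0, 1, 0, 0, 0, 0, 0, 0, 1, 0, 0, 0, 0, 0, 0, 1, 0, 0, 0, 0, 0, 0, 1],
  newtons=25,
)

```text
clock: 18.45
eef_pos: [0.5539, 0.2484, 0.084]
orientation: [3.141, 0.003, -3.09]
wrist_force: [0.1, -0.5, 4.9]
gripper_width: 0.0344
finger_force: 25.3
```

```bash
python3 - <<'E'
from h import *
go(.552,.249,.082,183)
E
```

```text
t 18.45 pos [0.5539 0.2484 0.084 ] ori [ 179.98    0.18 -177.03] shift cm [0.19 0.07 0.2 ] rz -0.03 F [ 0.1 -0.5  4.9] M [-0.23 -0.03 -0.03] w 0.0344 j6 0.25
```

Open, turn a quarter turn to yaw 273, then grip along x.

Request:
jog_arm(
  targets=[0, 0, 0, 0, 0, 0, -0.4, 0, 0, 0, 0, 0, 0, -0.4, 0, 0, 0, 0, 0, 0, -0.4, 0, 0, -8, 0, 0, 0, -0.4, 0, 0, -8, 0, 0, 0, -0.4, 0, 0, -8, 0, 0, 0, -0.4, 0, 0, -8, 0, 0, 0, -0.4, 0, 0, -8, 0, 0, 0, -0.4, 0, 0, -8, 0, 0, 0, -0.4, 0, 0, -8, 0, 0, 0, -0.4],
)

```text
clock: 19.45
eef_pos: [0.5524, 0.2483, 0.082]
orientation: [3.141, -0.0, -2.106]
wrist_force: [0.0, -0.5, 0.0]
gripper_width: 0.0597
finger_force: 0.0
```

Request:
jog_arm(
  targets=[0, 0, -8, 0, 0, 0, -0.4, 0, 0, -8, 0, 0, 0, -0.4, 0, 0, -8, 0, 0, 0, -0.4, 0, 0, -8, 0, 0, 0, -0.4, 0, 0, -2, 0, 0, 0, -0.4, 0, 0, 0, 0, 0, 0, -0.4, 0, 0, 0, 0, 0, 0, 1, 0, 0, 0, 0, 0, 0, 1, 0, 0, 0, 0, 0, 0, 1, 0, 0, 0, 0, 0, 0, 1],
  newtons=25,
)

```text
clock: 20.45
eef_pos: [0.5522, 0.2482, 0.0823]
orientation: [3.141, 0.0, -1.519]
wrist_force: [-1.9, -0.0, 1.6]
gripper_width: 0.0348
finger_force: 24.9
```

```bash
python3 - <<'E'
from h import *
go(.5306,-.0693,.2,273)
E
```

```text
t 20.45 pos [0.5522 0.2482 0.0823] ori [179.96   0.   -87.03] shift cm [ 31.6    3.81 -11.77] rz -0.03 F [-1.9 -0.   1.6] M [ 0.04  0.41 -0.01] w 0.0348 j6 -1.32
```

Request:
jog_arm(
  targets=[0, 0, 0, 0, 0, -4, 1, 0, 0, 0, 0, 0, -5, 1, 0, 0, 0, 0, 0, -5, 1, 0, 0, 0, 0, 0, -5, 1, 0, 0, 0, 0, 0, 0, 1, 0, 0, 0, 4.5, 0.55, 0, 1, 0, 0, 0, 4.5, 0.55, 0, 1, 0, 0, 0, 4.5, 0.55, 0, 1, 0, 0, 0, 4.5, 0.55, 0, 1, 0, 0, 0, 4.5, 0.55, 0, 1],
)

```text
clock: 21.45
eef_pos: [0.5363, 0.0204, 0.2714]
orientation: [3.141, -0.0, -1.519]
wrist_force: [0.4, -0.8, -0.6]
gripper_width: 0.0348
finger_force: 25.1
```

Request:
jog_arm(
  targets=[0, 0, 0, 4.5, 0.5, 0, 1, 0, 0, 0, 4.5, 0.5, 0, 1, 0, 0, 0, 0, 0, 0, 1, 0, 0, 0, 0, 0, 0, 1],
)

```text
clock: 21.85
eef_pos: [0.5311, -0.0692, 0.2714]
orientation: [3.141, 0.001, -1.522]
wrist_force: [0.6, -0.1, -1.6]
gripper_width: 0.0348
finger_force: 25.0
```

```bash
python3 - <<'E'
from h import *
go(.5306,-.0693,.137,273)
c=camera('scene')
for u,v in((315,338),(347,300)):
  for z in (.05,.1,.15): print(u,v,ray(c,u,v,z).round(3))
E
```

```text
t 21.85 pos [ 0.5311 -0.0692  0.2714] ori [ 1.7995e+02  5.0000e-02 -8.7180e+01] shift cm [ 0.02  0.04 13.44] rz -0.18 F [ 0.6 -0.1 -1.6] M [ 0.08 -0.05 -0.03] w 0.0348 j6 -1.89
315 338 [ 0.457 -0.138  0.05 ]
315 338 [ 0.427 -0.164  0.1  ]
315 338 [ 0.397 -0.19   0.15 ]
347 300 [ 0.624 -0.117  0.05 ]
347 300 [ 0.585 -0.144  0.1  ]
347 300 [ 0.546 -0.171  0.15 ]
```

Request:
jog_arm(
  targets=[0, 0, 0, 0, 0.04, 4, 1, 0, 0, 0, 0, 0, 4, 1, 0, 0, 0, 0, 0, 4, 1, 0, 0, 0, 0, 0, 1.2, 1, 0, 0, 0, 0, 0, 0, 1, 0, 0, 0, 0, 0, 0.5, 1, 0, 0, 0, 0, 0, 0.5, 1, 0, 0, 0, 0, 0, 0.4, 1, 0, 0, 0, 0, 0, 0, 1],
)

```text
clock: 22.8
eef_pos: [0.5325, -0.0685, 0.127]
orientation: [-3.139, -0.0, -1.519]
wrist_force: [2.5, 0.1, -2.4]
gripper_width: 0.0349
finger_force: 25.0
```

```bash
python3 - <<'E'
from h import *
go(.5306,-.0693,.0945,273)
E
```

```text
t 22.8 pos [ 0.5325 -0.0685  0.127 ] ori [-1.7983e+02 -3.0000e-02 -8.7020e+01] shift cm [0.07 0.2  3.25] rz -0.02 F [ 2.5  0.1 -2.4] M [ 0.03 -0.7   0.03] w 0.0349 j6 -1.89
```

Request:
jog_arm(
  targets=[0, 0, 0, 0, -0.15, 0.5, 1, 0, 0, 0, 0, 0, 0.8, 1, 0, 0, 0, 0, 0, 0.8, 1, 0, 0, 0, 0, 0, 0.6, 1, 0, 0, 0, 0, 0, 0.4, 1, 0, 0, 0, 0, 0, 0, 1],
)

```text
clock: 23.4
eef_pos: [0.5326, -0.0682, 0.0946]
orientation: [3.141, 0.0, -1.519]
wrist_force: [2.9, -0.2, -2.1]
gripper_width: 0.0342
finger_force: 25.0
```

```bash
python3 - <<'E'
from h import *
go(.5306,-.0693,.0945,273)
E
```

```text
t 23.4 pos [ 0.5326 -0.0682  0.0946] ori [ 1.7998e+02  2.0000e-02 -8.7020e+01] shift cm [0.1  0.2  0.01] rz -0.02 F [ 2.9 -0.2 -2.1] M [-0.1  -0.77 -0.06] w 0.0342 j6 -1.89
```

Request:
jog_arm(
  targets=[0, 0, 0, 0, 0, 0, -0.4, 0, 0, 0, 0, 0, 0, -0.4, 0, 0, 0, 0, 0, 0, -0.4, 0, 0, 0, 0, 0, -5, -0.4, 0, 0, 0, 0, 0, -5, -0.4, 0, 0, 0, 0, 0, -4, -0.4, 0, 0, 0, 0, 0, 0, -0.4, 0, 0, 0, -4.4, -1.25, 0, -0.4, 0, 0, 0, -4.4, -1.25, 0, -0.4, 0, 0, 0, -4.4, -1.25, 0, -0.4],
)

```text
clock: 24.4
eef_pos: [0.563, 0.0666, 0.2349]
orientation: [3.141, -0.0, -1.52]
wrist_force: [0.8, -0.2, 0.0]
gripper_width: 0.0599
finger_force: 0.0
```

Request:
jog_arm(
  targets=[0, 0, 0, -4.4, -1.25, 0, -0.4, 0, 0, 0, -4.4, -1.25, 0, -0.4, 0, 0, 0, -4.4, -1.25, 0, -0.4, 0, 0, 0, -4.4, -1.25, 0, -0.4, 0, 0, 0, -4.4, -1.25, 0, -0.4, 0, 0, 0, 0, 0, 0, -0.4, 0, 0, 0, 0, 0, 0, -0.4],
)

```text
clock: 25.1
eef_pos: [0.6134, 0.2893, 0.2338]
orientation: [3.14, -0.001, -1.517]
wrist_force: [0.1, -0.5, 0.5]
gripper_width: 0.0601
finger_force: 0.0
```

```bash
python3 - <<'E'
from h import *
go(.6147,.2914,.082,273)
c=snap('scene','f1')
im=c['image'][190:340,190:350]
cv2.imwrite('pics/f1c.png',cv2.resize(im,None,fx=5,fy=4,interpolation=cv2.INTER_CUBIC))
cv2.imwrite('pics/f1c.png',cv2.resize(im,None,fx=4,fy=4,interpolation=cv2.INTER_CUBIC))
E
```

```text
t 25.1 pos [0.6134 0.2893 0.2338] ori [ 1.7988e+02 -6.0000e-02 -8.6900e+01] shift cm [-0.22 -0.17 15.18] rz 0.1 F [ 0.1 -0.5  0.5] M [-0.01  0.04  0.02] w 0.0601 j6 -1.29
```

View pics/f1c.png

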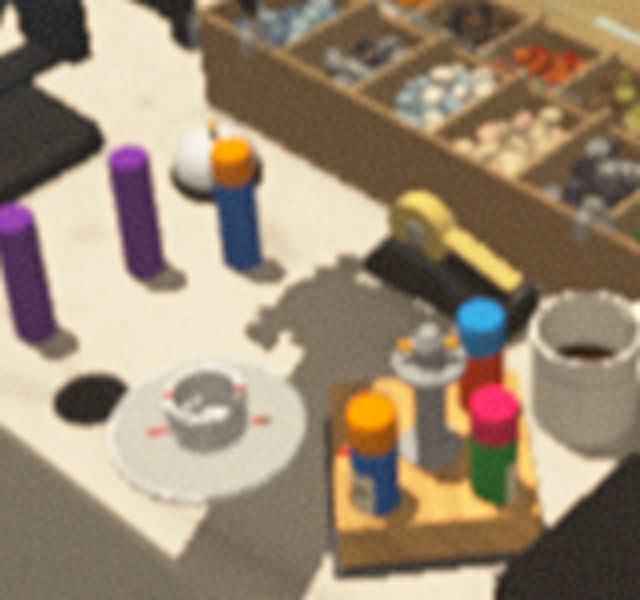

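Green is seated in well 3 (495,440) and red in well 0. The blue tube's cap top is at (232,150), with a desk bell behind it at (205,165), so I'll check the clearance to that.

```bash
python3 - <<'E'
from h import *
c=camera('scene')
P=lambda x,y:((x+.5)/4-.5+190,(y+.5)/4-.5+190)
print('bell base front',ray(c,*P(208,200),0),'left',ray(c,*P(170,172),0.01))
for z in(.04,.06,.08):print('knob',z,ray(c,*P(212,127),z))
print('blue',ray(c,*P(232,149),.122))
E
```

```text
bell base front [0.64803255 0.37650419 0.        ] left [0.64476256 0.42248172 0.01      ]
knob 0.04 [0.69046046 0.4128758  0.04      ]
knob 0.06 [0.67358473 0.39109912 0.06      ]
knob 0.08 [0.65670899 0.36932243 0.08      ]
blue [0.61179856 0.28875293 0.122     ]
```

Request:
jog_arm(
  targets=[0, 0, 8.5, 0, 0, 0, -0.4, 0, 0, 8.5, 0, 0, 0, -0.4, 0, 0, 8.5, 0, 0, 0, -0.4, 0, 0, 8.5, 0, 0, 0, -0.4, 0, 0, 8.5, 0, 0, 0, -0.4, 0, 0, 8.5, 0, 0, 0, -0.4, 0, 0, 8.5, 0, 0, 0, -0.4, 0, 0, 8.5, 0, 0, 0, -0.4, 0, 0, 8.5, 0, 0, 0, -0.4, 0, 0, 8.5, 0, 0, 0, -0.4],
)

```text
clock: 26.2
eef_pos: [0.6142, 0.2865, 0.2356]
orientation: [-3.141, -0.0, -3.011]
wrist_force: [-0.1, 0.0, 0.2]
gripper_width: 0.0602
finger_force: 0.0
```

Request:
jog_arm(
  targets=[0, 0, 5, 0, 0, 0, -0.4, 0, 0, 0, 0, 0, 0, -0.4, 0, 0, 0, 0, 0, 0, -0.4],
)

```text
clock: 26.5
eef_pos: [0.6143, 0.2872, 0.2356]
orientation: [-3.142, 0.0, -3.089]
wrist_force: [-0.2, -0.5, -0.5]
gripper_width: 0.0596
finger_force: 0.0
```

```bash
python3 - <<'E'
from h import *
go(.6147,.2914,.082,183)
E
```

```text
t 26.5 pos [0.6143 0.2872 0.2356] ori [-1.8000e+02  1.0000e-02 -1.7701e+02] shift cm [-0.06  0.41 15.36] rz -0.01 F [-0.2 -0.5 -0.5] M [-0.06  0.    0.03] w 0.0596 j6 0.28
```

Request:
jog_arm(
  targets=[0, 0, 0, -0.1, 0.5, 4, -0.4, 0, 0, 0, 0, 0, 4, -0.4, 0, 0, 0, 0, 0, 4, -0.4, 0, 0, 0, 0, 0, 3.3, -0.4, 0, 0, 0, 0, 0, 0, -0.4, 0, 0, 0, 0, 0, 0, 1, 0, 0, 0, 0, 0, 0, 1, 0, 0, 0, 0, 0, 0, 1, 0, 0, 0, 0, 0, 0, 1],
  newtons=25,
)

```text
clock: 27.4
eef_pos: [0.6165, 0.294, 0.0847]
orientation: [3.141, 0.004, -3.089]
wrist_force: [-0.9, 0.6, 4.4]
gripper_width: 0.0342
finger_force: 25.3
```

Request:
jog_arm(
  targets=[0, 0, 0, 0, 0, 0, -0.4, 0, 0, 0, 0, 0, 0, -0.4, 0, 0, 0, 0, 0, 0, -0.4, 0, 0, -8, 0, 0, 0, -0.4, 0, 0, -8, 0, 0, 0, -0.4, 0, 0, -8, 0, 0, 0, -0.4, 0, 0, -8, 0, 0, 0, -0.4, 0, 0, -8, 0, 0, 0, -0.4, 0, 0, -8, 0, 0, 0, -0.4, 0, 0, -8, 0, 0, 0, -0.4],
)

```text
clock: 28.4
eef_pos: [0.6147, 0.2935, 0.082]
orientation: [3.141, -0.0, -2.106]
wrist_force: [-0.2, 0.6, 0.3]
gripper_width: 0.0594
finger_force: 0.0
```

Request:
jog_arm(
  targets=[0, 0, -8, 0, 0, 0, -0.4, 0, 0, -8, 0, 0, 0, -0.4, 0, 0, -8, 0, 0, 0, -0.4, 0, 0, -8, 0, 0, 0, -0.4, 0, 0, -2, 0, 0, 0, -0.4, 0, 0, 0, 0, 0, 0, -0.4, 0, 0, 0, 0, 0, 0, 1, 0, 0, 0, 0, 0, 0, 1, 0, 0, 0, 0, 0, 0, 1, 0, 0, 0, 0, 0, 0, 1],
  newtons=25,
)

```text
clock: 29.4
eef_pos: [0.615, 0.2935, 0.0823]
orientation: [-3.142, 0.0, -1.519]
wrist_force: [0.9, 0.1, -0.4]
gripper_width: 0.0342
finger_force: 25.0
```

```bash
python3 - <<'E'
from h import *
go(.5245,.0522,.22,273)
E
```

```text
t 29.4 pos [0.615  0.2935 0.0823] ori [-180.      0.    -87.03] shift cm [ 23.63  10.28 -13.77] rz -0.03 F [ 0.9  0.1 -0.4] M [-0.05  0.03  0.  ] w 0.0342 j6 -1.29
```

Request:
jog_arm(
  targets=[0, 0, 0, 0, 0, -4, 1, 0, 0, 0, 0, 0, -4, 1, 0, 0, 0, 0, 0, -4, 1, 0, 0, 0, 3.94, 1.71, 0, 1, 0, 0, 0, 3.94, 1.71, 0, 1, 0, 0, 0, 3.94, 1.71, 0, 1, 0, 0, 0, 3.94, 1.71, 0, 1, 0, 0, 0, 3.94, 1.71, 0, 1, 0, 0, 0, 3.94, 1.71, 0, 1, 0, 0, 0, 0, 0, 0, 1],
)

```text
clock: 30.4
eef_pos: [0.5227, 0.0482, 0.2023]
orientation: [3.14, -0.002, -1.525]
wrist_force: [0.5, 1.3, -1.1]
gripper_width: 0.0343
finger_force: 25.5
```

Request:
jog_arm(
  targets=[0, 0, 0, 0, 0, 0, 1],
)

```text
clock: 30.5
eef_pos: [0.5247, 0.0514, 0.2025]
orientation: [-3.141, 0.0, -1.521]
wrist_force: [-0.2, -0.4, -0.8]
gripper_width: 0.0343
finger_force: 25.5
```

```bash
python3 - <<'E'
from h import *
go(.5245,.0522,.137,273)
E
```

```text
t 30.5 pos [0.5247 0.0514 0.2025] ori [-1.7998e+02  3.0000e-02 -8.7150e+01] shift cm [-0.08  0.02  6.55] rz -0.15 F [-0.2 -0.4 -0.8] M [ 0.01 -0.02 -0.  ] w 0.0343 j6 -1.66
```

Request:
jog_arm(
  targets=[0, 0, 0, 0, 0, 3.3, 1, 0, 0, 0, 0, 0, 3.2, 1, 0, 0, 0, 0, 0, 0, 1, 0, 0, 0, 0, 0, 0, 1, 0, 0, 0, 0, 0, 0.5, 1, 0, 0, 0, 0, 0, 0.5, 1, 0, 0, 0, 0, 0, 0.4, 1, 0, 0, 0, 0, 0, 0, 1],
)

```text
clock: 31.3
eef_pos: [0.5246, 0.0521, 0.1231]
orientation: [3.141, 0.0, -1.519]
wrist_force: [-0.7, -1.0, -1.2]
gripper_width: 0.034
finger_force: 25.5
```

```bash
python3 - <<'E'
from h import *
go(.5245,.0522,.0945,273)
E
```

```text
t 31.3 pos [0.5246 0.0521 0.1231] ori [179.98   0.   -87.02] shift cm [-0.01  0.01  2.86] rz -0.02 F [-0.7 -1.  -1.2] M [ 0.    0.06 -0.  ] w 0.034 j6 -1.66
```

Request:
jog_arm(
  targets=[0, 0, 0, 0, 0, 0.9, 1, 0, 0, 0, 0, 0, 0.9, 1, 0, 0, 0, 0, 0, 0.7, 1, 0, 0, 0, 0, 0, 0.4, 1, 0, 0, 0, 0, 0, 0, 1, 0, 0, 0, 0, 0, 0, -0.4, 0, 0, 0, 0, 0, 0, -0.4, 0, 0, 0, 0, 0, 0, -0.4, 0, 0, 0, 0, 0, -4, -0.4, 0, 0, 0, 0, 0, -4, -1],
)

```text
clock: 32.3
eef_pos: [0.5234, 0.0522, 0.1741]
orientation: [3.138, 0.0, -1.519]
wrist_force: [0.9, 0.3, 0.1]
gripper_width: 0.0727
finger_force: 0.0
```

Request:
jog_arm(
  targets=[0, 0, 0, 0, 0, -5, -1, 0, 0, 0, 0, 0, -5, -1, 0, 0, 0, -4, 0, 0, -1, 0, 0, 0, -4, 0, 0, -1, 0, 0, 0, -4, 0, 0, -1, 0, 0, 0, 0, 0, 0, -1, 0, 0, 0, 0, 0, 0, -1],
)

```text
clock: 33.0
eef_pos: [0.5182, 0.1727, 0.2741]
orientation: [3.141, -0.0, -1.517]
wrist_force: [-0.6, -0.6, -0.2]
gripper_width: 0.0857
finger_force: 0.0
```

```bash
python3 - <<'E'
from h import *
go(.461,.165,.2,229)
c=snap('scene','g1')
im=c['image'][220:340,200:350]
cv2.imwrite('pics/g1c.png',cv2.resize(im,None,fx=5,fy=5,interpolation=cv2.INTER_CUBIC))
E
```

```text
t 33.0 pos [0.5182 0.1727 0.2741] ori [ 1.7999e+02 -3.0000e-02 -8.6900e+01] shift cm [0.45 5.75 7.42] rz 44.1 F [-0.6 -0.6 -0.2] M [-0.02  0.03 -0.  ] w 0.0857 j6 -1.44
```

View pics/g1c.png

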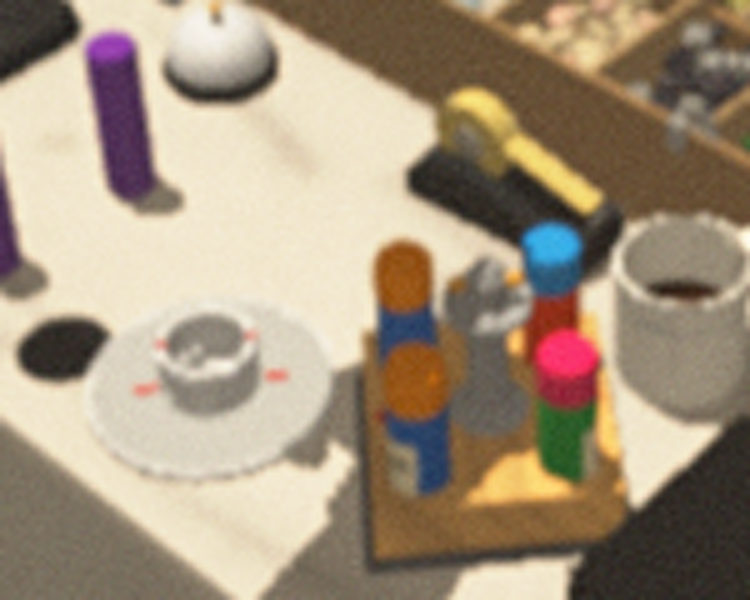

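All four tubes stand in the wells. The lid's ring top is at (208,340), its bars at (146,390) and (277,376), and the disc centre is near (209,386).

```bash
python3 - <<'E'
from h import *
c=camera('scene')
P=lambda x,y:((x+.5)/5-.5+200,(y+.5)/5-.5+220)
r=lambda x,y,z:ray(c,*P(x,y),z)
print(r(208,340,.042),r(209,386,.003),(r(162,344,.042)+r(252,336,.042))/2,(r(146,390,.005)+r(277,376,.005))/2)
for a,b in((r(146,390,.005),r(277,376,.005)),(r(162,344,.042),r(252,336,.042))): d=b-a;print(np.degrees(np.arctan2(d[1],d[0])),np.linalg.norm(d))
E
```

```text
[0.45947247 0.16051305 0.042     ] [0.45670316 0.16225089 0.003     ] [0.45912237 0.16092472 0.042     ] [0.45838631 0.16131515 0.005     ]
-40.22608110165528 0.0799386674860318
-41.487376876254174 0.05395993566534446
```

Request:
jog_arm(
  targets=[0, 0, 0, 0.2, 2.9, 0, -1, 0, 0, 0, 0.2, 2.85, 0, -1, 0, 0, 8.5, 0, 0, 0, -1, 0, 0, 8.5, 0, 0, 0, -1, 0, 0, 8.5, 0, 0, 0, -1, 0, 0, 8.5, 0, 0, 0, -1, 0, 0, 8.5, 0, 0, 0, -1, 0, 0, 1.2, 0, 0, 0, -1, 0, 0, 0, 0, 0, 0, -1, 0, 0, 0, 0, 0, 0, -1],
)

```text
clock: 34.1
eef_pos: [0.4614, 0.1645, 0.2743]
orientation: [3.142, -0.0, -2.28]
wrist_force: [0.4, 0.8, -0.2]
gripper_width: 0.0856
finger_force: 0.0
```

```bash
python3 - <<'E'
from h import *
go(.461,.165,.021,229.5)
E
```

```text
t 34.1 pos [0.4614 0.1645 0.2743] ori [ 180.     -0.   -130.66] shift cm [-2.000e-02  6.000e-02  2.533e+01] rz -0.16 F [ 0.4  0.8 -0.2] M [0.02 0.01 0.01] w 0.0856 j6 -0.67
```

Request:
jog_arm(
  targets=[0, 0, 0, 0, 0, 4.5, -1, 0, 0, 0, 0, 0, 4.5, -1, 0, 0, 0, 0, 0, 4.5, -1, 0, 0, 0, 0, 0, 4.5, -1, 0, 0, 0, 0, 0, 4, -1, 0, 0, 0, 0, 0, 2, -1, 0, 0, 0, 0, 0, 1.2, -1, 0, 0, 0, 0, 0, 0, -1, 0, 0, 0, 0, 0, 0, -1],
)

```text
clock: 35.0
eef_pos: [0.4621, 0.1651, 0.023]
orientation: [-3.141, 0.001, -2.281]
wrist_force: [0.1, -0.7, 0.2]
gripper_width: 0.0855
finger_force: 0.0
```

Request:
jog_arm(
  targets=[0, 0, 0, 0, 0, 0, 1, 0, 0, 0, 0, 0, 0, 1, 0, 0, 0, 0, 0, 0, 1, 0, 0, 0, 0, 0, 0, 1],
  newtons=50,
)

```text
clock: 35.4
eef_pos: [0.4624, 0.1653, 0.0238]
orientation: [-3.14, 0.002, -2.281]
wrist_force: [-1.0, -0.2, 6.3]
gripper_width: 0.0574
finger_force: 53.1
```

```bash
python3 - <<'E'
from h import *
go(.461,.165,.018,229.5)
E
```

```text
t 35.4 pos [0.4624 0.1653 0.0238] ori [-1.7992e+02  1.3000e-01 -1.3070e+02] shift cm [0.12 0.09 0.58] rz -0.2 F [-1.  -0.2  6.3] M [0.03 0.26 0.04] w 0.0574 j6 -0.67
```

Request:
jog_arm(
  targets=[0, 0, 0, 0, 0, -3, 1, 0, 0, 0, 0, 0, -5, 1, 0, 0, 0, 0, 0, -5, 1, 0, 0, 0, 0, 0, -5, 1, 0, 0, 0, 0, 0, -4, 1, 0, 0, 0, 2.2, -4.1, 0, 1, 0, 0, 0, 2.2, -4.1, 0, 1, 0, 0, 0, 2.2, -4.1, 0, 1, 0, 0, 0, 2.2, -4.1, 0, 1, 0, 0, 0, 0, 0, 0, 1],
)

```text
clock: 36.4
eef_pos: [0.53, -0.0139, 0.2424]
orientation: [-3.138, -0.001, -2.288]
wrist_force: [-0.2, 1.4, -3.1]
gripper_width: 0.0566
finger_force: 57.3
```

Request:
jog_arm(
  targets=[0, 0, 0, 0, 0, 0, 1, 0, 0, 0, 0, 0, 0, 1],
)

```text
clock: 36.6
eef_pos: [0.5273, -0.0081, 0.2421]
orientation: [3.14, -0.0, -2.281]
wrist_force: [-0.1, 0.3, -4.4]
gripper_width: 0.0571
finger_force: 57.3
```

```bash
python3 - <<'E'
from h import *
go(.5285,-.008,.192,229.3)
E
```

```text
t 36.6 pos [ 0.5273 -0.0081  0.2421] ori [ 1.7993e+02 -2.0000e-02 -1.3069e+02] shift cm [-0.08 -0.09  5.01] rz 0.01 F [-0.1  0.3 -4.4] M [ 0.02  0.02 -0.02] w 0.0571 j6 -1.02
```

Lower to just above the pins, then gently further.

Request:
jog_arm(
  targets=[0, 0, 0, -0.1, -0.1, 3, 1, 0, 0, 0, 0, 0, 2.5, 1, 0, 0, 0, 0, 0, 1, 1, 0, 0, 0, 0, 0, 0.4, 1, 0, 0, 0, 0, 0, 0, 1],
)

```text
clock: 37.1
eef_pos: [0.5297, -0.0073, 0.1734]
orientation: [3.141, 0.001, -2.28]
wrist_force: [1.0, 2.5, -4.2]
gripper_width: 0.0572
finger_force: 57.4
```

```bash
python3 - <<'E'
from h import *
go(.5285,-.008,.1595,229.3)
E
```

```text
t 37.1 pos [ 0.5297 -0.0073  0.1734] ori [ 1.7995e+02  7.0000e-02 -1.3064e+02] shift cm [0.13 0.04 1.39] rz 0.06 F [ 1.   2.5 -4.2] M [ 0.63 -0.21 -0.06] w 0.0572 j6 -1.02
```

Request:
jog_arm(
  targets=[0, 0, 0, 0, 0, 0.5, 1, 0, 0, 0, 0, 0, 0.5, 1, 0, 0, 0, 0, 0, 0.3, 1, 0, 0, 0, 0, 0, 0.2, 1, 0, 0, 0, 0, 0, 0, 1, 0, 0, 0, 0, 0, 0, 1],
)

```text
clock: 37.7
eef_pos: [0.5309, -0.0083, 0.1598]
orientation: [-3.14, 0.003, -2.281]
wrist_force: [1.1, 3.7, 7.0]
gripper_width: 0.0573
finger_force: 58.5
```

```bash
python3 - <<'E'
from h import *
go(.5285,-.008,.1595,229.3)
E
```

```text
t 37.7 pos [ 0.5309 -0.0083  0.1598] ori [-1.7989e+02  1.6000e-01 -1.3071e+02] shift cm [0.14 0.2  0.03] rz -0.01 F [1.1 3.7 7. ] M [ 0.83 -0.13 -0.09] w 0.0573 j6 -1.02
```

Request:
jog_arm(
  targets=[0, 0, 4, 0, 0, 0, 1, 0, 0, 5, 0, 0, 0, 1, 0, 0, 5, 0, 0, 0, 1, 0, 0, 5, 0, 0, 0, 1, 0, 0, 0, 0, 0, 0, 1],
)

```text
clock: 38.2
eef_pos: [0.5307, -0.0091, 0.1598]
orientation: [-3.139, 0.002, -2.615]
wrist_force: [1.0, 0.5, 6.1]
gripper_width: 0.0565
finger_force: 58.6
```

```bash
python3 - <<'E'
from h import *
go(.5285,-.008,.1595,140)
E
```

```text
t 38.2 pos [ 0.5307 -0.0091  0.1598] ori [-1.7987e+02  1.1000e-01 -1.4983e+02] shift cm [0.13 0.21 0.03] rz 70.17 F [1.  0.5 6.1] M [ 0.42  0.01 -0.06] w 0.0565 j6 -0.68
```

Request:
jog_arm(
  targets=[0, 0, 7, 0, 0, 0, 1, 0, 0, 7, 0, 0, 0, 1, 0, 0, 7, 0, 0, 0, 1, 0, 0, 7, 0, 0, 0, 1, 0, 0, 7, 0, 0, 0, 1, 0, 0, 7, 0, 0, 0, 1, 0, 0, 7, 0, 0, 0, 1, 0, 0, 7, 0, 0, 0, 1, 0, 0, 6, 0, 0, 0, 1, 0, 0, 0, 0, 0, 0, 1],
)

```text
clock: 39.2
eef_pos: [0.5304, -0.0098, 0.1598]
orientation: [-3.141, 0.003, 2.585]
wrist_force: [-0.6, -0.7, 6.6]
gripper_width: 0.0568
finger_force: 58.6
```

```bash
python3 - <<'E'
from h import *
go(.5285,-.008,.1595,139)
E
```

```text
t 39.2 pos [ 0.5304 -0.0098  0.1598] ori [-179.94    0.19  148.13] shift cm [0.26 0.05 0.03] rz 9.13 F [-0.6 -0.7  6.6] M [-0.03  0.08 -0.13] w 0.0568 j6 0.4
```

Request:
jog_arm(
  targets=[0, 0, 4, 0, 0, 0, 1, 0, 0, 4, 0, 0, 0, 1, 0, 0, 3, 0, 0, 0, 1, 0, 0, 0, 0, 0, 0, 1, 0, 0, 0, 0, 0, 0, 1],
)

```text
clock: 39.7
eef_pos: [0.5304, -0.0096, 0.1598]
orientation: [-3.141, 0.003, 2.395]
wrist_force: [-0.2, 1.0, 7.3]
gripper_width: 0.0568
finger_force: 58.7
```

```bash
python3 - <<'E'
from h import *
go(.5285,-.008,.1595,139)
E
```

```text
t 39.7 pos [ 0.5304 -0.0096  0.1598] ori [-179.99    0.18  137.23] shift cm [ 0.25 -0.01  0.03] rz -1.77 F [-0.2  1.   7.3] M [ 0.03  0.24 -0.1 ] w 0.0568 j6 0.59
```

Request:
jog_arm(
  targets=[0, 0, 3, 0, 0, 0, 1, 0, 0, 0, 0, 0, 0, 1, 0, 0, 0, 0, 0, 0, 1],
)

```text
clock: 40.0
eef_pos: [0.5307, -0.0091, 0.1598]
orientation: [3.14, 0.003, 2.343]
wrist_force: [1.0, 1.6, 6.4]
gripper_width: 0.0569
finger_force: 58.6
```

```bash
python3 - <<'E'
from h import *
go(.5285,-.008,.1595,139)
E
```

```text
t 40.0 pos [ 0.5307 -0.0091  0.1598] ori [1.7993e+02 1.5000e-01 1.3426e+02] shift cm [ 0.23 -0.08  0.03] rz -4.74 F [1.  1.6 6.4] M [ 0.39  0.03 -0.01] w 0.0569 j6 0.64
```

Request:
jog_arm(
  targets=[0, 0, 2.5, 0, 0, 0, 1, 0, 0, 0, 0, 0, 0, 1, 0, 0, 2.5, 0, 0, 0, 1, 0, 0, 0, 0, 0, 0, 1, 0, 0, 0, 0, 0, 0, 1],
)

```text
clock: 40.5
eef_pos: [0.5306, -0.0091, 0.1598]
orientation: [3.141, 0.003, 2.262]
wrist_force: [0.8, 0.9, 6.1]
gripper_width: 0.057
finger_force: 58.8
```

```bash
python3 - <<'E'
from h import *
go(.5285,-.008,.1595,139)
E
```

```text
t 40.5 pos [ 0.5306 -0.0091  0.1598] ori [179.97   0.19 129.59] shift cm [ 0.22 -0.09  0.03] rz -9.41 F [0.8 0.9 6.1] M [0.02 0.07 1.93] w 0.057 j6 0.72
```

Request:
jog_arm(
  targets=[0, 0, -1.5, 0, 0, -0.1, 1, 0, 0, 0, 0, 0, 0, 1],
)

```text
clock: 40.7
eef_pos: [0.5306, -0.0091, 0.1599]
orientation: [3.141, 0.002, 2.285]
wrist_force: [2.6, 0.1, 2.0]
gripper_width: 0.0572
finger_force: 58.1
```

```bash
python3 - <<'E'
from h import *
go(.5285,-.008,.1595,139)
E
```

```text
t 40.7 pos [ 0.5306 -0.0091  0.1599] ori [1.7996e+02 1.3000e-01 1.3091e+02] shift cm [ 0.22 -0.09  0.04] rz -8.09 F [2.6 0.1 2. ] M [-0.07 -0.65  1.34] w 0.0572 j6 0.7
```

Request:
jog_arm(
  targets=[0, 0, -2.5, 0, 0, 0, 1, 0, 0, 0, 0, 0, 0, 1, 0, 0, 0, 0, 0, 0, 0.2, 0, 0, 0, 0, 0, 0, -1, 0, 0, 0, 0, 0, 0, -1, 0, 0, 0, 0, 0, 0, -1, 0, 0, 0, 0, 0, 0, -1],
)

```text
clock: 41.4
eef_pos: [0.5289, -0.0087, 0.1589]
orientation: [-3.14, -0.001, 2.326]
wrist_force: [-0.5, -0.7, 0.3]
gripper_width: 0.0857
finger_force: 0.0
```

Request:
jog_arm(
  targets=[0, 0, 0, 0, 0, -2, -1, 0, 0, 0, 0, 0, -4, -1, 0, 0, 0, 0, 0, -4, -1, 0, 0, 0, -3, 4, 0, -1, 0, 0, 0, -3, 4, 0, -1, 0, 0, 0, -3, 4, 0, -1, 0, 0, 0, 0, 0, 0, -1, 0, 0, 0, 0, 0, 0, -1],
)

```text
clock: 42.2
eef_pos: [0.6785, 0.0083, 0.2567]
orientation: [-3.139, -0.003, 2.326]
wrist_force: [0.6, -0.1, 0.3]
gripper_width: 0.0856
finger_force: 0.0
```

```bash
python3 - <<'E'
from h import *
go(.5285,-.008,.1595,139)
c=snap('scene','k1')
im=c['image'][225:345,240:390]
cv2.imwrite('pics/k1c.png',cv2.resize(im,None,fx=5,fy=5,interpolation=cv2.INTER_CUBIC))
E
```

```text
t 42.2 pos [0.6785 0.0083 0.2567] ori [-1.7984e+02 -1.6000e-01  1.3329e+02] shift cm [  9.07 -12.01   9.78] rz -5.71 F [ 0.6 -0.1  0.3] M [-0.04  0.05  0.01] w 0.0856 j6 0.72
```

View pics/k1c.png

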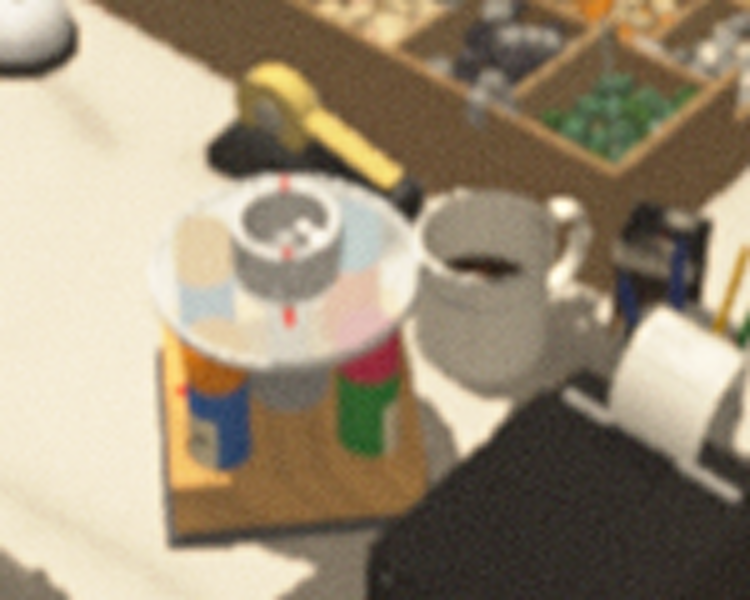

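The lid is seated with all the tubes under it, and its bars are at (284,183) and (289,317). I'll check the angle against the stand before handing in.

```bash
python3 - <<'E'
from h import *
c=camera('scene')
def bars(im,x0,y0,x1,y1):
    a=im[y0:y1,x0:x1].astype(int); m=(a[...,2]-np.maximum(a[...,1],a[...,0]))
    m=np.where(m>35,m,0).astype(np.uint8)
    n,l,st,ce=cv2.connectedComponentsWithStats((m>0).astype(np.uint8))
    return [((l==i)*m).sum()and tuple(np.average(np.argwhere(l==i)[:,::-1],axis=0,weights=m[l==i])+[x0,y0]) for i in range(1,n)]
for f in('scene0','k1'):
    b=bars(cv2.imread(f'pics/{f}.png'),288,255,304,295);print(f,np.round(b,1).tolist())
    b=sorted(b,key=lambda p:p[1]); lo,hi=b[-1],b[0]
    p,q=ray(c,*lo,.141),ray(c,*hi,.141);q2=ray(c,*hi,.178);d=q-p;print(np.degrees(np.arctan2(d[1],d[0])),p,q)
    if len(b)>2:
        d=ray(c,*b[0],.141)-p; 
E
```

```text
scene0 [[295.6, 261.2], [297.5, 274.9], [298.1, 287.9]]
46.59782548496612 [ 0.50069046 -0.03847645  0.141     ] [0.57612711 0.04128952 0.141     ]
k1 [[296.4, 261.2], [296.9, 275.1], [297.3, 288.0]]
44.068618968031814 [ 0.49893874 -0.03694194  0.141     ] [0.57784007 0.03943501 0.141     ]
```

```bash
python3 -c "
from plant import robot
print(robot.finish_job())"
```

```text
the job is handed in; nothing more can be done
None
```

I handed the job in. The red, blue and green tubes stand in wells 0, 1 and 3 beside the old blue one, and the lid is back on and turned clockwise to its hard stop. I could not read the ball joints, so I inferred the click from the stop and from the lid's bars, which came back within about 3° of where they started.

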